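Turn a rack of candle cups upside down onto the labelling tray

TASK

The undersides of the four small candle cups need labels: holding the loose clear lid pressed against the rack, take the two together off the steel stand, turn them upside down and lay them in the sloping green tray, lid flat underneath and down against the lip. Then lift the rack away, leaving all four cups standing bottom-up on the lid in the tray, and put the empty rack back on the steel stand, flat and against its lip, either way up. The lid must stay on the rack until it is upside down, and leave everything else on the table alone.

Things in the scene. Friction and masses are not known exactly. Their poses are not given: they have to be found in the camera images.
- stand: Bare steel stand, rack starts here; 112 mm wide. Fixed 45 deg slope, z up, origin on the table; slopes DOWN to body +x (about away from the robot). Lower inner corner at body x=35, z=55 mm; plate 80 mm long from there, 8 mm thick, its upper 36 mm with a middle notch 68 mm wide for a finger underneath; lip 14 mm high at the lower end. Pillar under the lower half only, base plate 120 mm long.
- stand_rest (a point): point on the stand (turns with it, axes of body stand) where the centre of the rack's block lies when it sits on the plate (either way up) against the lip
- tray: Green tray, 150 mm wide between 14 mm side walls. Fixed 45 deg slope, z up, origin on the table; slopes DOWN to body +x (about away from the robot). Lower inner corner at body x=35, z=55 mm; plate 80 mm long from there, 8 mm thick, its upper 36 mm with a middle notch 68 mm wide for a finger underneath; lip 14 mm high at the lower end. Pillar under the lower half only, base plate 120 mm long.
- tray_rest (a point): point on the tray (turns with it, axes of body tray) where lid_mid lies when the lid lies upside down, flat on the plate and against the lip, midway between the side walls
- rack_mid (a point): wooden rack, 90 x 90 x 32 mm, open on top, four square cells 39 mm wide (walls and floor 4 mm), about 0.22 kg; origin at the block's centre, z out of its open side, x down the slope at the start. A tab 32 mm long, 44 mm wide, 8 mm thick sticks out from the middle of its upper (-x) wall, half-way up it
- rack_tab (a point): point in the middle of the tab's thickness, 65 mm straight from rack_mid towards -x; 20 mm out from the wall (the lid stands out up to 7 mm there: keep fingertips off it), 12 mm from the tab's end; same axes as rack_mid
- lid_mid (a point): loose clear lid on the rack, no latch, 99 x 99 mm, plate 4 mm thick, rim 7 mm deep round the rack's open side with 2 mm play, about 0.08 kg; origin at the centre of the plate's inner face, z out of the outer face, x down the slope at the start. Rack with lid: 36 mm thick. Fingers can close on lid and rack underside with the tab between them
- cup0_mid (a point): one of four small white candle cups in the rack's cells under the lid, 34 mm across the mouth, 28 mm across the base, 26 mm high, 0.045 kg; origin at its centre, z points from base to mouth
- cup1_mid (a point): one of four small white candle cups in the rack's cells under the lid, 34 mm across the mouth, 28 mm across the base, 26 mm high, 0.045 kg; origin at its centre, z points from base to mouth
- cup2_mid (a point): one of four small white candle cups in the rack's cells under the lid, 34 mm across the mouth, 28 mm across the base, 26 mm high, 0.045 kg; origin at its centre, z points from base to mouth
- cup3_mid (a point): one of four small white candle cups in the rack's cells under the lid, 34 mm across the mouth, 28 mm across the base, 26 mm high, 0.045 kg; origin at its centre, z points from base to mouth
- candle_a: large white candle cup with two green stripes, 72 mm across, 85 mm high: leave alone; origin centre of underside
- candle_b: a second such large candle cup: leave alone; origin centre of underside
- sample_cup: small loose candle cup like the four in the rack, standing on the table: not part of the job, leave alone; origin centre of underside
- oil: amber bottle, 40 mm across, 90 mm high: leave alone; origin centre of underside
- brush: hand brush lying on the table: leave alone; origin under it
- dish: white bowl, 100 mm across, 30 mm high: leave alone; origin centre of underside

How it is judged (in metres and radians):
On the way, in this order (a step that is already met when the one before it is completed fails the run):
1. the rack with the lid under it lies upside down in the tray (distance between lid_mid and tray_rest below 0.03 m and angle between lid_mid's own z axis and vertical between 2.2 and 2.51 rad and angle between rack_mid's own z axis and vertical above 2.15 rad and distance between rack_mid and lid_mid below 0.03 m), for 0.2 s.
2. the rack is lifted clear of the tray, the cups staying on the lid (distance between lid_mid and tray_rest below 0.03 m and angle between lid_mid's own z axis and vertical between 2.2 and 2.51 rad and angle between each of cup0_mid, cup1_mid, cup2_mid, cup3_mid's own z axis and vertical above 2.1 rad and angle between the z axis of each of cup0_mid, cup1_mid, cup2_mid, cup3_mid and the z axis of lid_mid, either way round below 0.2 rad and z of cup0_mid in the frame of lid_mid between -0.019 and -0.007 m and x of cup0_mid in the frame of lid_mid between -0.034 and 0.034 m and y of cup0_mid in the frame of lid_mid between -0.034 and 0.034 m and z of cup1_mid in the frame of lid_mid between -0.019 and -0.007 m and x of cup1_mid in the frame of lid_mid between -0.034 and 0.034 m and y of cup1_mid in the frame of lid_mid between -0.034 and 0.034 m and z of cup2_mid in the frame of lid_mid between -0.019 and -0.007 m and x of cup2_mid in the frame of lid_mid between -0.034 and 0.034 m and y of cup2_mid in the frame of lid_mid between -0.034 and 0.034 m and z of cup3_mid in the frame of lid_mid between -0.019 and -0.007 m and x of cup3_mid in the frame of lid_mid between -0.034 and 0.034 m and y of cup3_mid in the frame of lid_mid between -0.034 and 0.034 m and distance between rack_mid and lid_mid above 0.1 m), for 0.2 s.
At the end, for the whole second after the job is handed in: The lid lies upside down in the tray (within 30 mm of tray_rest, tilt within about 0.15 rad of the slope); all four cups stand mouth down on it, square to it within 0.2 rad and inside its rim; the empty rack lies flat (0.15 rad) on the stand within 30 mm of stand_rest, either way up (distance between lid_mid and tray_rest below 0.03 m and angle between lid_mid's own z axis and vertical between 2.2 and 2.51 rad and angle between each of cup0_mid, cup1_mid, cup2_mid, cup3_mid's own z axis and vertical above 2.1 rad and angle between the z axis of each of cup0_mid, cup1_mid, cup2_mid, cup3_mid and the z axis of lid_mid, either way round below 0.2 rad and z of cup0_mid in the frame of lid_mid between -0.019 and -0.007 m and x of cup0_mid in the frame of lid_mid between -0.034 and 0.034 m and y of cup0_mid in the frame of lid_mid between -0.034 and 0.034 m and z of cup1_mid in the frame of lid_mid between -0.019 and -0.007 m and x of cup1_mid in the frame of lid_mid between -0.034 and 0.034 m and y of cup1_mid in the frame of lid_mid between -0.034 and 0.034 m and z of cup2_mid in the frame of lid_mid between -0.019 and -0.007 m and x of cup2_mid in the frame of lid_mid between -0.034 and 0.034 m and y of cup2_mid in the frame of lid_mid between -0.034 and 0.034 m and z of cup3_mid in the frame of lid_mid between -0.019 and -0.007 m and x of cup3_mid in the frame of lid_mid between -0.034 and 0.034 m and y of cup3_mid in the frame of lid_mid between -0.034 and 0.034 m and distance between rack_mid and stand_rest below 0.03 m and angle between the z axis of rack_mid and the z axis of stand_rest, either way round between 0.635398 and 0.935398 rad); the robot touches nothing.
It fails at once if the lid comes away from the rack (over 12 mm) before the two are upside down (z of lid_mid in the frame of rack_mid above 0.028 m and angle between lid_mid's own z axis and vertical below 2.1 rad).
It fails at once if another thing on the table is moved by more than 30 mm (distance of any of candle_a, candle_b, sample_cup, oil, brush, dish from where it was at the start of the episode above 0.03 m).
It also fails if it takes over 61 s, if anything falls off the work surface, if the arm or the gripper's body presses on something with over 40 N, if the wrist force passes 120 N, or if a joint passes its speed limit or range.

ROBOT

A 7-joint arm with a two-finger parallel gripper is mounted at the origin on the work surface. World frame = base frame: x ahead of the robot, y to its left, z up, the work surface at z = 0. Lengths are in m, angles in degrees, forces in N, time in s.
With the tool pointing down it reaches from about 0.425 to 0.875 m from the base axis. Payload 4.7 kg.
Tool frame: the origin (TCP) lies at the very end of the fingers, on their centre line; the grasp point (between the pads) lies 19 mm behind it (env.grasp_offset is the distance from the TCP to the grasp point, in m); z points along the fingers, y is the line along which they close (so a half turn about z gives the same grasp; the last joint's range is limited). The gripper opens to 87 mm and grips with 3 to 60 N. Pads are 19 mm wide; open, the fingers measure 117 mm over their backs; the gripper's body (75 mm by 190 mm) begins 51 mm behind the grasp point.
Start: joints at [-65.598, 18.392, -4.016, 83.108, 1.295, 78.541, -3.26], TCP at [0.26, 0.596, 0.223] pointing down, gripper open.
Joint ranges: [-163.93, 163.93], [-17.29, 119.83], [-79.2, 71.16], [3.27, 140.29], [-89.18, 269.18], [5.43, 117.66], [-154.24, 154.24]. Speed limits (degrees/s): [147.25, 147.25, 180, 180, 180, 180, 180].

INTERFACE

Orientations are given as [roll, pitch, yaw] about the fixed x, y, z axes, in that order (R = Rz(yaw) Ry(pitch) Rx(roll)).
In Python, from cell import env gives the robot as it stands. The module is installed in compiled form; this text tells all that it offers.
- The arm moves only by the tool drive_tool, never from a script. Its argument "moves" is one flat list of numbers, 5 for each row, row after row: the shift along the tool's x, y, z in units of 40 mm (1.0 is 40 mm), then the turn about the tool's z in units of 10 degrees (1.0 is 10 degrees), then the finger opening in mm, from 0 to 87. A call has 1 to 5 rows; each row is the pose to reach, as a shift and turn from the pose commanded when the call began, along the tool's axes at that moment; what a row does not reach only later rows make up. A row lasts 1/8 s, in which the tool goes at most 62.5 mm and 10.7 degrees, less where a joint would pass 70% of its speed; a pose out of reach is approached as far as the arm can. A call with a gripper value outside its range is refused whole. The fingers move at their own pace and stop on an object; "squeeze" is the grip in N (left out, the last holds). Time passes only in rows, so rows that repeat a pose let the fingers close. It gives the time, the measured TCP pose, the force, the opening and the grip force at its end, in the units of the state.
- env.get_obs(): the state, without advancing time (a new reading comes with each control period).
- env.read_camera(name): name is "scene" or "top"; returns (picture, depth): 420x560x3 uint8, red, green, blue; 420x560 float32, m along the optical axis (not along the pixel's ray), 0 where there is no reading.
- env.camera_model(name): a dict with "K" (3x3 intrinsics, pixels), "rvec" (rotation vector, rad) and "tvec" (3), from world to camera coordinates, as OpenCV has them. Camera axes: x right, y down, z forward; pixel columns grow to the right and rows downward; lengths in m; the calibration is good to about 2 mm. A picture is of the moment at which its call begins. camera_model takes no time and is no camera call.
- env.sign_off(): hands the job in; it is judged then, once.
The state is a dict: "time_s": time; "qpos": joint angles; "joint_velocities": joint speeds; "effort": joint torques, N m; "tool_pos": TCP position; "tool_rot": TCP orientation; "force": force on the tool from outside, world axes, zero at the start; "wrist_torque": the same for the moment, N m; "grip_width": finger opening in m; "grasp_force": force on a finger pad.
Only numpy, scipy, OpenCV 4.12 (cv2) and the standard library are available. Lean on these libraries where they do the work, as an engineer would, in place of code of your own. Each camera call takes 0.05 s, during which the arm holds its last target. There are 200 camera calls.

## Working session

There is one attempt and no reset: what is moved stays moved. The work goes in short steps, Python scripts to look and compute and a tool call to move; the robot and the scene stay as the last step left them, time stands still between calls to the robot, and variables do not carry over. Pictures are saved under pics/ and viewed, at most 10 in all, crops included, and the job is handed in when it is done.

Besides the shell and the picture viewer there is one more tool, called after "Emit:" in YAML: its name, and indented under it one key for each argument. drive_tool: Moves the arm, as the interface text tells. Its arguments: {"type":"object","properties":{"moves":{"type":"array","items":{"type":"number"}},"squeeze":{"type":"number"}},"required":["moves"]}

```bash
mkdir -p pics; ls; cat > h.py <<'E'
import numpy as np,cv2
from cell import env
def cam(n):
    m=env.camera_model(n);R=cv2.Rodrigues(np.array(m["rvec"],float))[0];return np.array(m["K"]),R,np.array(m["tvec"],float).ravel()
def cloud(n):
    im,d=env.read_camera(n);K,R,t=cam(n);v,u=np.mgrid[:420,:560]
    P=np.stack([(u-K[0,2])/K[0,0]*d,(v-K[1,2])/K[1,1]*d,d],-1)
    return im,d,(P-t)@R
E
python3 - <<'E'
from h import *
print(env.get_obs())
for n in("scene","top"):
    im,d,P=cloud(n);cv2.imwrite(f"pics/{n}0.png",im[...,::-1]);np.savez(f"{n}0.npz",im=im,d=d,P=P)
    K,R,t=cam(n);print(n,K[0,0],-R.T@t,R[2],(d>0).mean())
E
```

```text
pics
{'time_s': 0.0, 'qpos': array([-65.59745475,  18.43895644,  -4.0173266 ,  83.17464353,
         1.29554031,  78.53929105,  -3.26020436]), 'joint_velocities': array([-0.04249811, -0.02177105, -0.05803168,  0.03456031, -0.17548699,
       -0.02155024, -0.02897546]), 'effort': array([-7.27482784e-04, -4.91286421e+01, -4.04052073e-01, -3.12535679e+01,
       -6.38427003e-02,  4.36849322e-02,  1.75573859e-04]), 'tool_pos': array([0.25998563, 0.59514853, 0.22146518]), 'tool_rot': array([-1.79892388e+02,  5.62727536e-03,  1.56408811e+02]), 'force': array([ 0.05699461, -0.54850809, -0.44735791]), 'wrist_torque': array([ 0.04349054, -0.00708535,  0.02540621]), 'grasp_force': 0.0, 'grip_width': 0.08710023036908088}
scene 496.1787536984127 [1.61357161 0.29450494 0.78358086] [-0.81145051 -0.23173349 -0.53651435] 0.9609438775510204
top 490.87475168437294 [0.33906686 0.01125716 1.49011529] [ 0.19189378 -0.0176468  -0.98125704] 0.9959608843537415
```

View pics/scene0.png

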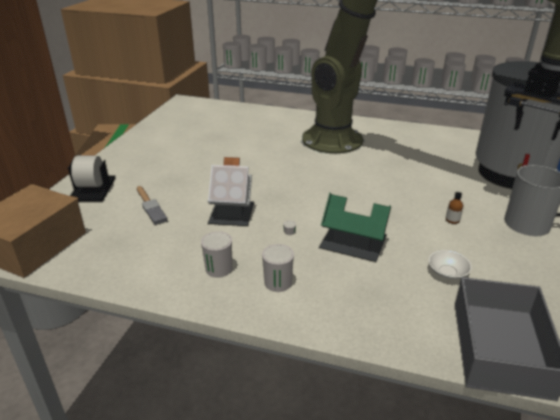

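View pics/top0.png

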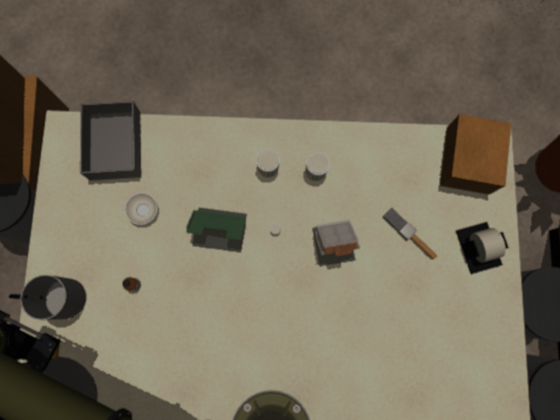

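Emit:
drive_tool:
  moves: [0,0,-0.5,0.5,87]

```text
time_s: 0.22
tool_pos: [0.2617, 0.593, 0.2394]
tool_rot: [-179.7, 0.3, 151.3]
force: [7.3, -5.2, -6.1]
grip_width: 0.0868
grasp_force: 4.2
```

Emit:
drive_tool:
  moves: [0.5,0,0,0,87]

```text
time_s: 0.35
tool_pos: [0.2642, 0.5927, 0.2433]
tool_rot: [-179.8, 1.9, 150.8]
force: [52.6, -40.8, 14.5]
grip_width: 0.087
grasp_force: 17.1
```

```bash
python3 - <<'E'
from h import *
o=env.get_obs();print(o['qpos'],o['tool_pos'],o['tool_rot'])
for n in("scene","top"):
    z=np.load(n+"0.npz");im=z['im'];P=z['P'];hsv=cv2.cvtColor(im,cv2.COLOR_RGB2HSV)
    roi=(P[...,0]>.3)&(P[...,0]<.85)&(abs(P[...,1])<.45)&(P[...,2]>.012)&(P[...,2]<.25)
    nn,l,st,c=cv2.connectedComponentsWithStats(roi.astype(np.uint8))
    print(n)
    for i in range(1,nn):
        if st[i,4]>25:
            q=P[l==i];print(st[i],q.min(0).round(3),q.max(0).round(3),np.median(q,0).round(3),np.median(hsv[l==i],0))
E
```

```text
[-67.05902028  18.10944259  -2.99998371  81.12981559   2.84399848
  81.34246747  -9.5258714 ] [0.26417853 0.59271482 0.24332734] [-179.7559164     1.94236335  150.83526469]
scene
[ 207  157   45   60 2033] [ 0.497 -0.226  0.012] [ 0.612 -0.111  0.155] [ 0.571 -0.168  0.1  ] [ 15.  12. 168.]
[141 191  26  32 387] [ 0.537 -0.45   0.012] [ 0.667 -0.326  0.024] [ 0.614 -0.381  0.018] [ 30.   7. 112.]
[ 320  192   71   57 2283] [0.542 0.093 0.012] [0.629 0.258 0.122] [0.593 0.176 0.069] [72. 99. 97.]
[446 192  18  30 368] [0.398 0.402 0.012] [0.433 0.442 0.092] [0.42  0.42  0.049] [ 18.   41.5 107. ]
[283 221  13  11 121] [ 0.571 -0.011  0.013] [0.606 0.022 0.03 ] [0.594 0.007 0.024] [ 23.  22. 161.]
[ 201  232   31   43 1136] [ 0.743 -0.151  0.012] [ 0.817 -0.08   0.09 ] [ 0.799 -0.107  0.074] [ 20.  22. 113.]
[ 262  244   32   45 1200] [ 0.748 -0.001  0.012] [0.824 0.07  0.089] [0.806 0.04  0.075] [ 20.  22. 113.]
[ 428  250   44   88 1095] [0.584 0.364 0.012] [0.849 0.45  0.082] [0.685 0.433 0.028] [ 24.  15. 101.]
top
[128 134  12  43 316] [0.733 0.429 0.013] [0.85  0.449 0.085] [0.78
[... 154 characters left out ...]
738 -0.148  0.012] [ 0.81  -0.079  0.094] [ 0.768 -0.112  0.084] [ 20.  44. 155.]
[128 193  29  32 401] [0.583 0.367 0.012] [0.68  0.45  0.037] [0.645 0.415 0.021] [ 19.  43. 135.]
[383 208  43  44 524] [ 0.53  -0.45   0.012] [ 0.66  -0.323  0.028] [ 0.602 -0.382  0.018] [15. 28. 85.]
[ 186  210   60   31 1181] [0.535 0.097 0.012] [0.636 0.26  0.124] [0.584 0.179 0.073] [57. 74. 61.]
[ 315  220   45   37 1236] [ 0.491 -0.233  0.012] [ 0.608 -0.111  0.159] [ 0.545 -0.166  0.121] [ 13.  39. 110.]
[270 224  11  11  95] [ 0.568 -0.008  0.017] [0.598 0.023 0.035] [0.584 0.007 0.025] [ 20.  40. 155.]
[122 277  18  15 206] [0.384 0.403 0.014] [0.425 0.443 0.097] [0.402 0.416 0.06 ] [ 14. 105.  60.]
```

Emit:
drive_tool:
  moves: [-1.0,0,0,0,87]

```text
time_s: 0.48
tool_pos: [0.2791, 0.5851, 0.2424]
tool_rot: [-180.0, 0.1, 151.4]
force: [-0.6, 0.4, 0.7]
grip_width: 0.087
grasp_force: 0.0
```

Emit:
drive_tool:
  moves: [-0.25,0,0,0,87]

```text
time_s: 0.6
tool_pos: [0.2897, 0.5794, 0.2422]
tool_rot: [-180.0, 0.1, 151.1]
force: [-0.6, -0.2, -0.0]
grip_width: 0.0867
grasp_force: 0.0
```

```bash
python3 - <<'E'
from h import *
o=env.get_obs();print(o['qpos'],o['tool_pos'],o['tool_rot'],o['force'],o['joint_velocities'])
for n in("scene","top"):
    im,d,P=cloud(n);cv2.imwrite(f"pics/{n}1.png",im[...,::-1])
    K,R,t=cam(n);q=K@(R@o['tool_pos']+t);print(q/q[2])
    a=im[90:290,420:560] if n=="scene" else im[250:420,0:180]
    cv2.imwrite(f"pics/crop1{n}.png",cv2.resize(a[...,::-1],None,fx=3,fy=3)[:600,:800])
E
```

```text
[-63.98899901  17.65862739  -2.35412993  81.80939038   0.81291025
  80.58997771  -5.23931233] [0.28969712 0.5794104  0.2421651 ] [-1.79964923e+02  9.15244038e-02  1.51126524e+02] [-0.59540074 -0.2398575  -0.04552579] [ 3.64939158 -0.32030277 -0.60437894  0.48979375 -2.57694594 -0.39361423
  6.62109368]
[531.71453843 129.5806311    1.        ]
[ 39.00631375 324.76574025   1.        ]
```

Emit:
drive_tool:
  moves: [-0.3,-0.3,-1.5,0,87,-1,-1,-3,1,87,-2,-2,-4,2,87,-3,-3,-4.5,3,87,-4,-4,-4.5,4,87]

```text
time_s: 1.32
tool_pos: [0.3475, 0.3706, 0.4242]
tool_rot: [179.8, -0.2, 111.4]
force: [0.5, 0.1, -0.4]
grip_width: 0.087
grasp_force: 0.0
```

```bash
cat > s.py <<'E'
from h import *
o=env.get_obs();print(o['time_s'],o['qpos'].round(1),o['tool_pos'].round(4),np.array(o['tool_rot']).round(2),o['force'].round(1),o['grip_width'])
E
python3 s.py
python3 - <<'E'
from h import *
for n in("scene","top"):
    z=np.load(n+"0.npz");im=z['im'];P=z['P'];hsv=cv2.cvtColor(im,cv2.COLOR_RGB2HSV);X,Y,Z=P[...,0],P[...,1],P[...,2]
    def plane(m):
        m=cv2.erode(m.astype(np.uint8),np.ones((3,3)))>0
        q=P[m]
        for _ in range(6):
            c=q.mean(0);nrm=np.linalg.svd(q-c)[2][2];nrm*=np.sign(nrm[2])
            q2=P[m];q=q2[abs((q2-c)@nrm)<(.004)]
        print(n,len(q),len(q2),'c',c.round(4),'n',nrm.round(3),'tilt',np.degrees(np.arccos(nrm[2])).round(1),'yaw',np.degrees(np.arctan2(nrm[1],nrm[0])).round(1));return c,nrm
    tr=(X>.5)&(X<.66)&(Y>.06)&(Y<.3)&(Z>.06)&(Z<.3)
    plane(tr)
    rk=(X>.45)&(X<.62)&(Y>-.26)&(Y<-.08)&(Z>.08)&(Z<.3)
    plane(rk)
E
```

```text
1.325 [-56.5  -0.4   6.6  81.9  -0.   98.2 -28.5] [0.3475 0.3706 0.4242] [ 1.7983e+02 -1.6000e-01  1.1136e+02] [ 0.5  0.1 -0.4] 0.0870276736180402
scene 965 1129 c [0.5784 0.1769 0.0825] n [ 0.702 -0.07   0.709] tilt 44.9 yaw -5.7
scene 923 1206 c [ 0.5651 -0.1701  0.1131] n [0.687 0.135 0.714] tilt 44.4 yaw 11.1
top 486 531 c [0.5711 0.1796 0.0868] n [ 0.706 -0.072  0.704] tilt 45.2 yaw -5.8
top 397 885 c [ 0.5538 -0.1708  0.1181] n [0.566 0.173 0.806] tilt 36.3 yaw 17.0
```

Emit:
drive_tool:
  moves: [-1.5,0.3,0,1,87,-3,0.6,0,2,87,-4.5,0.8,0,2,87,-6,1,0,2,87,-7.5,1,0,2,87]

```text
time_s: 1.95
tool_pos: [0.4957, 0.1059, 0.422]
tool_rot: [180.0, -0.0, 91.6]
force: [1.6, 1.0, 0.1]
grip_width: 0.0867
grasp_force: 0.0
```

Emit:
drive_tool:
  moves: [-1.5,1.5,0,0,87,-2.3,3,0,0,87,-2.5,4.5,0,0,87,-2.5,6,0,0,87,-2.5,7.5,0,0,87]

```text
time_s: 2.58
tool_pos: [0.7749, 0.0162, 0.4225]
tool_rot: [179.9, -0.1, 91.6]
force: [1.9, 1.4, 1.1]
grip_width: 0.0872
grasp_force: 0.0
```

```bash
python3 s.py
```

```text
2.575 [-14.1  40.4  33.   32.2 -22.3 110.7   5.5] [0.7749 0.0162 0.4225] [ 1.7994e+02 -1.2000e-01  9.1570e+01] [1.9 1.4 1.1] 0.08720604428234194
```

Emit:
drive_tool:
  moves: [0,1.5,0,0,87,0,3,0,0,87,0,4.5,0,0,87]

```text
time_s: 2.95
tool_pos: [0.8523, 0.0144, 0.377]
tool_rot: [179.0, -1.1, 91.0]
force: [0.3, -1.2, -1.0]
grip_width: 0.0871
grasp_force: 0.0
```

```bash
python3 s.py
```

```text
2.95 [ -3.7  58.4  40.    4.1 -39.7 117.5  -0.3] [0.8523 0.0144 0.377 ] [179.03  -1.08  91.02] [ 0.3 -1.2 -1. ] 0.08712423872398459
```

Emit:
drive_tool:
  moves: [0,1,-1.5,0,87,0,2,-3,0,87,0,3,-4.5,0,87,0,4,-6,0,87,0,5,-7.5,0,87]

```text
time_s: 3.58
tool_pos: [0.8369, 0.017, 0.4588]
tool_rot: [173.4, -0.3, 91.4]
force: [-0.3, 0.1, -0.5]
grip_width: 0.0868
grasp_force: 0.0
```

```bash
python3 s.py
```

```text
3.575 [ -3.8  52.8  25.4   3.3 -24.6 117.6  -0.8] [0.8369 0.017  0.4588] [173.36  -0.28  91.39] [-0.3  0.1 -0.5] 0.0867758626552621
```

Emit:
drive_tool:
  moves: [0,-1,0,0,87,0,-2,0,0,87]

```text
time_s: 3.82
tool_pos: [0.7864, 0.0182, 0.4554]
tool_rot: [173.3, 0.1, 91.1]
force: [1.3, 1.5, 2.6]
grip_width: 0.087
grasp_force: 0.0
```

```bash
python3 s.py
```

```text
3.825 [-15.1  36.   30.8  35.2 -19.3 105.1   4.4] [0.7864 0.0182 0.4554] [1.7328e+02 1.3000e-01 9.1110e+01] [1.3 1.5 2.6] 0.0869791154540762
```

Emit:
drive_tool:
  moves: [0,0.5,-1.5,0,87,0,1,-3,0,87,0,1.5,-4.5,0,87,0,2,-6,0,87,0,2.5,-7.5,0,87]

```text
time_s: 4.45
tool_pos: [0.8058, 0.0176, 0.5576]
tool_rot: [166.5, 0.1, 91.1]
force: [-0.1, 0.4, 0.4]
grip_width: 0.0869
grasp_force: 0.0
```

Emit:
drive_tool:
  moves: [0,0.5,-1.5,0,87,0,1,-3,0,87,0,1.5,-4.5,0,87,0,2,-6,0,87,0,2.5,-7.5,0,87]

```text
time_s: 5.08
tool_pos: [0.7735, 0.016, 0.6319]
tool_rot: [161.1, -0.0, 91.0]
force: [-0.4, -0.1, -0.4]
grip_width: 0.087
grasp_force: 0.0
```

```bash
python3 s.py
```

```text
5.075 [ -4.5  40.5  24.1   3.3 -22.2 117.6  -1.2] [0.7735 0.016  0.6319] [ 1.6107e+02 -4.0000e-02  9.1040e+01] [-0.4 -0.1 -0.4] 0.08700266205545909
```

Emit:
drive_tool:
  moves: [0,0.8,-1.4,0,87,0,1.6,-2.8,0,87,0,2.4,-4.2,0,87,0,3.2,-5.6,0,87,0,4,-7,0,87]

```text
time_s: 5.7
tool_pos: [0.7404, 0.0151, 0.6925]
tool_rot: [156.5, -0.1, 91.1]
force: [-0.2, -0.1, -0.4]
grip_width: 0.0868
grasp_force: 0.0
```

Emit:
drive_tool:
  moves: [0,1,-1.2,0,87,0,2,-2.4,0,87,0,3,-3.6,0,87,0,4,-4.8,0,87,0,5,-6,0,87]

```text
time_s: 6.32
tool_pos: [0.7115, 0.0133, 0.738]
tool_rot: [152.9, -0.1, 91.0]
force: [0.4, 0.3, -0.5]
grip_width: 0.0872
grasp_force: 0.0
```

Emit:
drive_tool:
  moves: [0,1,-1.2,0,87,0,2,-2.4,0,87,0,3,-3.6,0,87,0,4,-4.8,0,87,0,5,-6,0,87]

```text
time_s: 6.95
tool_pos: [0.6797, 0.0123, 0.7814]
tool_rot: [149.3, -0.1, 91.0]
force: [-0.2, 0.9, -0.1]
grip_width: 0.0873
grasp_force: 0.0
```

```bash
python3 s.py
```

```text
6.95 [ -5.7  28.8  32.2   3.3 -28.6 117.6  -0.9] [0.6797 0.0123 0.7814] [ 1.4931e+02 -1.0000e-01  9.1020e+01] [-0.2  0.9 -0.1] 0.0872663129002744
```

Emit:
drive_tool:
  moves: [0,0.4,-1.5,0,87,0,0.8,-3,0,87,0,1.2,-4.5,0,87,0,1.6,-6,0,87,0,2,-7.5,0,87]

```text
time_s: 7.58
tool_pos: [0.6222, 0.0098, 0.8476]
tool_rot: [143.5, -0.2, 91.1]
force: [0.1, 0.1, 0.8]
grip_width: 0.0869
grasp_force: 0.0
```

Emit:
drive_tool:
  moves: [0,0.4,-1.5,0,87,0,0.8,-3,0,87,0,1.2,-4.5,0,87,0,1.6,-6,0,87,0,2,-7.5,0,87]

```text
time_s: 8.2
tool_pos: [0.5582, 0.0069, 0.9078]
tool_rot: [137.6, -0.3, 91.2]
force: [0.7, 0.4, -0.5]
grip_width: 0.0867
grasp_force: 0.0
```

```bash
python3 s.py
python3 - <<'E'
from h import *
for n in("scene","top"):
    z=np.load(n+"0.npz");im=z['im']
    a=im[130:250,180:420] if n=="scene" else im[190:280,170:380]
    cv2.imwrite(f"pics/z0{n}.png",cv2.resize(a[...,::-1],None,fx=3.3,fy=3.3,interpolation=cv2.INTER_CUBIC))
a=cv2.imread("pics/z0scene.png");b=cv2.imread("pics/z0top.png");w=min(a.shape[1],b.shape[1])
print(a.shape,b.shape)
cv2.imwrite("pics/z0.png",cv2.resize(np.vstack([a[:,:w],b[:,:w]]),None,fx=.85,fy=.85))
E
```

```text
8.2 [ -7.2  17.   25.6   3.4 -20.5 117.6  -1. ] [0.5582 0.0069 0.9078] [137.65  -0.32  91.2 ] [ 0.7  0.4 -0.5] 0.0867250337032637
(396, 792, 3) (297, 693, 3)
```

Emit:
drive_tool:
  moves: [0,0.4,-1.5,0,87,0,0.8,-3,0,87]

```text
time_s: 8.45
tool_pos: [0.5108, 0.0049, 0.9457]
tool_rot: [133.6, -0.3, 91.2]
force: [-1.0, -0.1, 0.5]
grip_width: 0.0868
grasp_force: 0.0
```

View pics/z0.png

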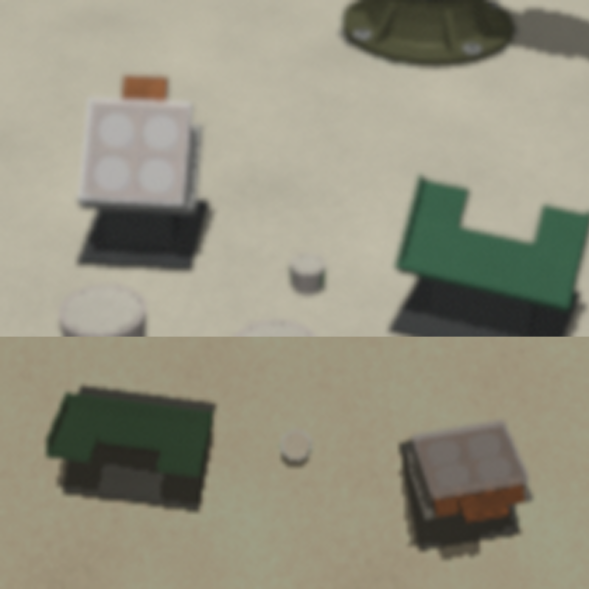

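```bash
python3 s.py; cat > rect.py <<'E'
from h import *
def plane(q,tol=.003):
    p=q
    for _ in range(8):
        c=p.mean(0);n=np.linalg.svd(p-c)[2][2];n=n*np.sign(n[2]);p=q[abs((q-c)@n)<tol]
    return c,n,len(p),len(q)
def rect(n,m,label,fit=True,nc=None):
    im,P=n
    m=cv2.morphologyEx(m.astype(np.uint8),cv2.MORPH_OPEN,np.ones((2,2)))
    k,l,st,_=cv2.connectedComponentsWithStats(m);i=1+st[1:,4].argmax();m=(l==i)
    e=cv2.erode(m.astype(np.uint8),np.ones((5,5)))>0
    c,nn,a,b=plane(P[e]) if nc is None else (*nc,0,0)
    yaw=np.degrees(np.arctan2(nn[1],nn[0]));tilt=np.degrees(np.arccos(nn[2]))
    d=np.array([nn[0],nn[1],0]);d/=np.linalg.norm(d);s=np.array([d[0]*nn[2],d[1]*nn[2],-np.hypot(*nn[:2])]);t=np.cross(nn,s)
    K,R,tv=CAM;v,u=np.nonzero(m);ray=np.stack([(u-K[0,2])/K[0,0],(v-K[1,2])/K[1,1],np.ones(len(u))],1)@R;o=-R.T@tv
    q=o+ray*((c-o)@nn/(ray@nn))[:,None]
    w=np.stack([(q-c)@s,(q-c)@t],1).astype(np.float32);r=cv2.minAreaRect(w*1000)
    C=c+s*r[0][0]/1e3+t*r[0][1]/1e3
    print(label,'n',nn.round(3),'tilt',tilt.round(1),'yaw',yaw.round(1),a,b,'rect',np.round(r[1],1),'ang',round(r[2],1),'centre',C.round(4),st[i])
    return C,nn,s,t
E
python3 - <<'E'
import rect;from rect import *
for n in("scene","top"):
    rect.CAM=cam(n)
    z=np.load(n+"0.npz");im=z['im'];P=z['P'];hsv=cv2.cvtColor(im,cv2.COLOR_RGB2HSV).astype(int);X,Y,Z=P[...,0],P[...,1],P[...,2]
    rk=(X>.44)&(X<.63)&(Y>-.26)&(Y<-.08)&(Z>.06)&(Z<.3)
    orange=rk&(hsv[...,1]>(110))&(hsv[...,0]<20)
    lid=rk&(hsv[...,1]<60)&(hsv[...,2]>(120 if n=="scene" else 85))
    C,nn,s,t=rect.rect((im,P),lid,n+' lid')
    rect.rect((im,P),orange,n+' tab',nc=(C-18*nn/1e3-s*.0,nn))
    g=(X>.48)&(X<.68)&(Y>.06)&(Y<.3)&(hsv[...,0]>45)&(hsv[...,0]<85)&(hsv[...,1]>50)&(Z>.05)
    rect.rect((im,P),g,n+' tray')
E
```

```text
8.45 [ -8.6  13.   27.5   3.3 -20.9 117.6  -1. ] [0.5108 0.0049 0.9457] [133.57  -0.34  91.21] [-1.  -0.1  0.5] 0.08684657290901825Traceback (most recent call last):
  File "<stdin>", line 8, in <module>
AttributeError: 'function' object has no attribute 'rect'
```

```bash
python3 - <<'E'
import rect as r;from h import *
for n in("scene","top"):
    r.CAM=cam(n)
    z=np.load(n+"0.npz");im=z['im'];P=z['P'];hsv=cv2.cvtColor(im,cv2.COLOR_RGB2HSV).astype(int);X,Y,Z=P[...,0],P[...,1],P[...,2]
    rk=(X>.44)&(X<.63)&(Y>-.26)&(Y<-.08)&(Z>.06)&(Z<.3)
    orange=rk&(hsv[...,1]>(110))&(hsv[...,0]<20)
    lid=rk&(hsv[...,1]<60)&(hsv[...,2]>(120 if n=="scene" else 85))
    C,nn,s,t=r.rect((im,P),lid,n+' lid')
    r.rect((im,P),orange,n+' tab',nc=(C-14*nn/1e3,nn))
    g=(X>.48)&(X<.68)&(Y>.06)&(Y<.3)&(hsv[...,0]>45)&(hsv[...,0]<85)&(hsv[...,1]>50)&(Z>.05)
    r.rect((im,P),g,n+' tray')
E
```

```text
scene lid n [0.69 0.14 0.71] tilt 44.8 yaw 11.5 706 950 rect [111.5 102.3] ang 89.2 centre [ 0.569  -0.1612  0.1076] [ 208  166   45   38 1405]
scene tab n [0.69 0.14 0.71] tilt 44.8 yaw 11.5 0 0 rect [17.  36.1] ang 2.6 centre [ 0.5137 -0.1759  0.1445] [226 159  14   7  89]
scene tray n [ 0.695 -0.065  0.716] tilt 44.3 yaw -5.4 787 1085 rect [157.9  85.9] ang 89.6 centre [0.5834 0.1791 0.0776] [ 323  196   68   46 1671]
top lid n [0.696 0.143 0.703] tilt 45.3 yaw 11.6 421 473 rect [ 97.9 110.7] ang 89.5 centre [ 0.5582 -0.1712  0.1177] [318 221  41  27 782]
top tab n [0.696 0.143 0.703] tilt 45.3 yaw 11.6 0 0 rect [88.9 42.4] ang 90.0 centre [ 0.5054 -0.1788  0.1516] [326 244  32  13 241]
top tray n [ 0.702 -0.068  0.709] tilt 44.8 yaw -5.5 452 537 rect [158.8 115.5] ang 89.7 centre [0.5783 0.175  0.0794] [ 188  212   58   29 1064]
```

```bash
cat > g.py <<'E'
from h import *
from scipy.spatial.transform import Rotation as Ro
def slope(hd):
    a=np.radians(hd);d=np.array([np.cos(a),np.sin(a),0]);z=np.array([0,0,1.]);r=.5**.5
    return (d-z)*r,(d+z)*r,np.array([-d[1],d[0],0])   # s down slope, n normal, t lateral
S=slope(11.5);T=slope(-5.45)
Sc=np.array([.9798*.5257+.2002*.2775,.2002*.5257-.9798*.2775,.055])  # lower inner corners, mid
Tc=np.array([.6043,.1749,.055])
def pt(c,F,up,n,lat=0): return c-F[0]*up+F[1]*n+F[2]*lat
def go(p,F,msg=''):
    o=env.get_obs();R=Ro.from_euler('xyz',o['tool_rot'],degrees=True).as_matrix()
    y=R[:,1];yp=R.T@(F[1]*np.sign(F[1]@y));turn=np.degrees(np.arctan2(-yp[0],yp[1]))
    print(msg,'units',(R.T@(p-o['tool_pos'])/.04).round(2),'turn',(turn/10).round(2),'z.s',(R[:,2]@F[0]).round(3),'skew',np.degrees(np.arcsin(R[:,2]@F[2])).round(1),'pitch',np.degrees(np.arcsin(R[:,2]@F[1])).round(1),'y.n',(y@F[1]).round(3))
E
python3 s.py; python3 -c "
from g import *
go(np.array([.44,-.15,.6]),S,'high');go(pt(Sc,S,90+0,0) if 0 else pt(Sc,S,.21,.018),S,'hover')
R=Ro.from_euler('xyz',env.get_obs()['tool_rot'],degrees=True).as_matrix();print(R.round(3))"
```

```text
8.45 [ -8.6  13.   27.5   3.3 -20.9 117.6  -1. ] [0.5108 0.0049 0.9457] [133.57  -0.34  91.21] [-1.  -0.1  0.5] 0.08684657290901825
high units [-3.88 -7.52  4.6 ] turn -0.75 z.s 0.992 skew -7.2 pitch 1.0 y.n 0.991
hover units [ -5.03 -14.53  11.15] turn -0.75 z.s 0.992 skew -7.2 pitch 1.0 y.n 0.991
[[-0.021  0.689  0.724]
 [ 1.     0.01   0.019]
 [ 0.006  0.725 -0.689]]
```

Emit:
drive_tool:
  moves: [-0.4,-1.1,0.85,-0.7,87,-0.8,-2.2,1.7,-0.7,87,-1.2,-3.3,2.55,-0.7,87,-1.6,-4.4,3.4,-0.7,87,-2,-5.5,4.2,-0.7,87]

```text
time_s: 9.07
tool_pos: [0.4897, -0.0331, 0.8265]
tool_rot: [134.2, 4.5, 97.0]
force: [-0.8, -1.1, 1.3]
grip_width: 0.087
grasp_force: 0.0
```

Emit:
drive_tool:
  moves: [-0.4,-1.1,0.85,0,87,-0.8,-2.2,1.7,0,87,-1.2,-3.3,2.55,0,87,-1.6,-4.4,3.2,0,87,-1.6,-5.5,3.4,0,87]

```text
time_s: 9.7
tool_pos: [0.5315, -0.1116, 0.6848]
tool_rot: [136.1, 1.8, 96.5]
force: [-1.7, -3.3, 2.6]
grip_width: 0.087
grasp_force: 0.0
```

```bash
python3 s.py; python3 -c "
from g import *
go(pt(Sc,S,.21,.018),S,'hover')"
```

```text
9.7 [ 26.7 -17.3  -3.7  77.6 -20.1  79.6  26.4] [ 0.5315 -0.1116  0.6848] [136.06   1.76  96.49] [-1.7 -3.3  2.6] 0.08699229125951884
hover units [ -1.41 -10.01   6.69] turn -0.23 z.s 0.996 skew -4.7 pitch -1.2 y.n 0.999
```

Emit:
drive_tool:
  moves: [0,-0.8,1,0,87,-0.2,-1.6,2,0,87,-0.4,-2.6,3,0,87,-0.6,-3.6,4,0,87,-0.8,-4.7,4.5,0,87]

```text
time_s: 10.32
tool_pos: [0.5601, -0.1467, 0.3613]
tool_rot: [140.6, -1.2, 97.9]
force: [0.8, 0.4, -0.6]
grip_width: 0.0867
grasp_force: 0.0
```

```bash
python3 s.py; python3 -c "
from g import *
go(pt(Sc,S,.21,.018),S,'hover');go(pt(Sc,S,.21,.018),T,'tray')"
```

```text
10.325 [ 55.5 -17.2 -23.7 111.6 -37.7  57.3  51.5] [ 0.5601 -0.1467  0.3613] [140.61  -1.24  97.9 ] [ 0.8  0.4 -0.6] 0.08671140084627987
hover units [-0.82 -4.76  0.76] turn -0.34 z.s 0.995 skew -1.3 pitch -5.6 y.n 0.993
tray units [-0.82 -4.76  0.76] turn 0.86 z.s 0.98 skew 9.4 pitch -6.5 y.n 0.983
```

```bash
cat > fk.py <<'E'
import numpy as np
from scipy.spatial.transform import Rotation as Ro
from scipy.optimize import least_squares
D=np.array([[-65.597,18.439,-4.017,83.175,1.296,78.539,-3.26,.25999,.59515,.22147,-179.89,.006,156.41],
[-63.989,17.659,-2.354,81.809,.813,80.59,-5.239,.2897,.5794,.2422,-179.96,.09,151.13],
[-56.5,-.4,6.6,81.9,0,98.2,-28.5,.3475,.3706,.4242,179.83,-.16,111.36],
[-14.1,40.4,33,32.2,-22.3,110.7,5.5,.7749,.0162,.4225,179.94,-.12,91.57],
[-3.7,58.4,40,4.1,-39.7,117.5,-.3,.8523,.0144,.377,179.03,-1.08,91.02],
[-15.1,36,30.8,35.2,-19.3,105.1,4.4,.7864,.0182,.4554,173.28,.13,91.11],
[-4.5,40.5,24.1,3.3,-22.2,117.6,-1.2,.7735,.016,.6319,161.07,-.04,91.04],
[-8.6,13,27.5,3.3,-20.9,117.6,-1,.5108,.0049,.9457,133.57,-.34,91.21],
[26.7,-17.3,-3.7,77.6,-20.1,79.6,26.4,.5315,-.1116,.6848,136.06,1.76,96.49],
[55.5,-17.2,-23.7,111.6,-37.7,57.3,51.5,.5601,-.1467,.3613,140.61,-1.24,97.9]])
def fk(q,p,sg):
    q=np.asarray(q)*sg;H,a,e1,b,e2,L=p[:6];x=0
    z=lambda v:Ro.from_euler('z',v,degrees=True).as_matrix()
    y=lambda v:Ro.from_euler('y',v,degrees=True).as_matrix()
    R=z(q[0])@y(q[1])@z(q[2]);t=np.array([0,0,H])+R@[e1,0,a];R=R@y(q[3])
    R=R@z(q[4]);t=t+R@[e2-e1 if 0 else e2,0,b];R=R@y(q[5]);R=R@z(q[6]);t=t+R@[0,0,L]
    return t,R@z(p[6])
if __name__=="__main__":
    import itertools
    best=None
    for s in itertools.product([1,-1],repeat=4):
        sg=np.array([-1,1,s[0],1,s[1],1,s[2]]);off=90*s[3]
        def f(p):
            r=[]
            for d in D:
                t,R=fk(d[:7],p,sg);Rm=Ro.from_euler('xyz',d[10:],degrees=True).as_matrix()
                r+=list((t-d[7:10])*10)+list((Ro.from_matrix(R.T@Rm)).as_rotvec())
            return r
        o=least_squares(f,[.27,.45,0,.5,0,.37,off])
        if best is None or o.cost<best[0]: best=(o.cost,sg,o.x,np.array(o.fun).reshape(-1,6))
    print(best[0],best[1],best[2].round(4));print(best[3].round(3))
    np.savez('fk.npz',sg=best[1],p=best[2])
E
python3 fk.py
```

```text
0.19500026946116186 [-1  1 -1  1 -1  1 -1] [2.52700e-01 4.30800e-01 2.93000e-02 5.03900e-01 4.07000e-02 2.86600e-01
 8.99927e+01]
[[-0.256  0.098  0.032  0.     0.     0.   ]
 [-0.242  0.124  0.027  0.     0.     0.   ]
 [-0.046  0.364  0.072  0.001 -0.     0.001]
 [ 0.028  0.078 -0.035  0.001  0.    -0.   ]
 [-0.062  0.032 -0.001 -0.001  0.    -0.001]
 [-0.029  0.1   -0.049 -0.002  0.    -0.   ]
 [-0.045  0.142 -0.028 -0.001 -0.001  0.001]
 [-0.027  0.143 -0.035 -0.    -0.    -0.001]
 [ 0.052  0.115 -0.024  0.    -0.     0.001]
 [-0.017  0.1    0.043 -0.     0.    -0.001]]
```

```bash
cat > fk2.py <<'E'
from fk import *
sg=np.array([-1,1,-1,1,-1,1,-1])
def frames(q):
    q=np.asarray(q)*sg;R=np.eye(3);out=[R]
    for i,ax in enumerate('zyzyzyz'):
        R=R@Ro.from_euler(ax,q[i],degrees=True).as_matrix();out.append(R)
    return out
C=[(0,2),(1,0),(1,1),(2,1),(3,0),(3,1),(3,2),(4,0),(4,1),(5,0),(5,1),(5,2),(6,0),(6,1),(7,2)]
def row(q):
    F=frames(q);return np.stack([F[i][:,j] for i,j in C],1)
def fit(D):
    A=np.vstack([row(d[:7]) for d in D]);b=np.concatenate([d[7:10] for d in D])
    lam=1e-3;return np.linalg.lstsq(np.vstack([A,lam*np.eye(len(C))]),np.r_[b,np.zeros(len(C))],rcond=None)[0],A,b
x,A,b=fit(D)
def FK(q): return row(q)@x,frames(q)[-1]@Ro.from_euler('z',90,degrees=True).as_matrix()
lo=np.array([-163.93,-17.29,-79.2,3.27,-89.18,5.43,-154.24]);hi=np.array([163.93,119.83,71.16,140.29,269.18,117.66,154.24])
def IK(t,R,q0,wp=10):
    def f(q):
        p,r=FK(q);return np.r_[(p-t)*wp,Ro.from_matrix(r.T@R).as_rotvec(),1e-4*(q-q0)/57]
    o=least_squares(f,np.clip(q0,lo+.5,hi-.5),bounds=(lo,hi),x_scale=30.);p,r=FK(o.x)
    return o.x,np.linalg.norm(p-t)*1000,np.degrees(np.linalg.norm(Ro.from_matrix(r.T@R).as_rotvec()))
if __name__=="__main__":
    print(dict(zip(C,x.round(3))));print(((A@x-b).reshape(-1,3)*1000).round(1))
E
python3 fk2.py
```

```text
{(0, 2): np.float64(0.25), (1, 0): np.float64(0.0), (1, 1): np.float64(-0.008), (2, 1): np.float64(-0.008), (3, 0): np.float64(-0.001), (3, 1): np.float64(-0.005), (3, 2): np.float64(0.468), (4, 0): np.float64(-0.0), (4, 1): np.float64(-0.005), (5, 0): np.float64(-0.001), (5, 1): np.float64(0.0), (5, 2): np.float64(0.514), (6, 0): np.float64(0.001), (6, 1): np.float64(0.0), (7, 2): np.float64(0.371)}
[[ 0.2 -0.2 -0.2]
 [ 0.1 -0.2 -0.2]
 [-0.1  0.4  0.2]
 [-0.1  0.1  0.8]
 [ 0.2 -0.1 -0.4]
 [-0.2 -0.3 -0.2]
 [ 0.   0.6 -0.2]
 [ 0.1 -0.1 -0. ]
 [-0.1  0.1  0.3]
 [-0.1 -0.2 -0.1]]
```

```bash
cat > plan.py <<'E'
from fk2 import *
from g import S,T,Sc,Tc,pt
def ori(h,pit,F,sgn):
    a=np.radians(h);e=np.radians(45-pit)  # angle below horizontal: pit>0 raises tool
    z=np.array([np.cos(a)*np.cos(e),np.sin(a)*np.cos(e),-np.sin(e)])
    y=F[1]*sgn;y=y-z*(z@y);y/=np.linalg.norm(y);return np.stack([np.cross(y,z),y,z],1)
rng=np.random.default_rng(0)
def best(t,R,n=12,seeds=()):
    r=[]
    for q0 in list(seeds)+[rng.uniform(lo,hi) for _ in range(n)]:
        q,e,a=IK(t,R,q0)
        r.append((e+a*2,q,e,a))
    return sorted(r,key=lambda k:k[0])
E
cat > p1.py <<'E'
from plan import *
for h,pit in((1,0),(3,0),(6,0),(3,-5),(3,-9),(6,-5)):
  for F,c,nm in((S,Sc,'S'),(T,Tc,'T')):
    for sgn in (1,-1):
      out=[]
      for up in(.06,.097,.125):
        r=best(pt(c,F,up,.018),ori(h,pit,F,sgn),8);out.append((round(r[0][2],1),round(r[0][3],1),r[0][1].round(0)[[0,1,3,6]]))
      print(h,pit,nm,sgn,*out)
E
time timeout 400 python3 p1.py
```

```text
real	6m40.018s
user	6m39.736s
sys	0m0.268s
```

```bash
cat >> fk2.py <<'E'
E
python3 - <<'E'
s=open('fk2.py').read()
i=s.index('def FK(q)')
j=s.index('lo=np.array')
s=s[:i]+'''Z90=np.array([[0,-1,0],[1,0,0],[0,0,1.]])
def frames(q):
    q=np.radians(q)*sg;R=np.eye(3);out=[R]
    for i in range(7):
        c,s=np.cos(q[i]),np.sin(q[i])
        M=np.array([[c,-s,0],[s,c,0],[0,0,1]]) if i%2==0 else np.array([[c,0,s],[0,1,0],[-s,0,c]])
        R=R@M;out.append(R)
    return out
def FK(q):
    F=frames(q);return sum(F[i][:,j]*v for (i,j),v in zip(C,x)),F[-1]@Z90
def rv(M): return .5*np.array([M[2,1]-M[1,2],M[0,2]-M[2,0],M[1,0]-M[0,1]])*(1 if np.trace(M)>1 else 3)
'''+s[j:]
s=s.replace('Ro.from_matrix(r.T@R).as_rotvec(),1e-4','rv(r.T@R),1e-4').replace('x_scale=30.)','x_scale=30.,max_nfev=40)')
open('fk2.py','w').write(s)
E
sed -i 's/,8);out/,5);out/; s/print(h/print(flush=True,*[h/; s/,\*out)/,*out])/' p1.py; time timeout 60 python3 p1.py
```

```text
1 0 S 1 (np.float64(0.0), np.float64(180.0), array([ 61.,  80., 105.,  15.])) (np.float64(30.7), np.float64(41.7), array([ 129.,   82.,  140., -154.])) (np.float64(0.0), np.float64(0.0), array([ 70., -17., 138.,  95.]))
1 0 S -1 (np.float64(1.4), np.float64(2.9), array([ 97., -10., 139., -65.])) (np.float64(0.0), np.float64(180.0), array([112.,  22., 120.,  79.])) (np.float64(0.0), np.float64(180.0), array([22., 33., 79., 52.]))
1 0 T 1 (np.float64(0.0), np.float64(180.0), array([ -42.,   32.,   96., -150.])) (np.float64(0.0), np.float64(180.0), array([ 81., 113., 117., -17.])) (np.float64(23.6), np.float64(12.2), array([ 31., -17., 140.,  63.]))
1 0 T -1 (np.float64(0.0), np.float64(0.0), array([ 48.,  -3., 133.,  85.])) (np.float64(0.0), np.float64(0.0), array([-28.,  -8., 136.,  90.])) (np.float64(0.0), np.float64(0.0), array([-22., -13., 136.,  97.]))
3 0 S 1 (np.float64(0.0), np.float64(0.0), array([ 55.,  -5., 137., 102.])) (np.float64(0.0), np.float64(0.0), array([ -6., -16., 140.,  78.])) (np.float64(0.0), np.float64(0.0), array([ 54., -15., 138.,  92.]))
3 0 S -1 (np.float64
[... 3474 characters left out ...]
-5 S -1 (np.float64(5.3), np.float64(12.4), array([-36., -17., 140., 154.])) (np.float64(0.0), np.float64(180.0), array([ 73., 114., 110., -97.])) (np.float64(0.0), np.float64(180.0), array([-58., 117., 110., 136.]))
6 -5 T 1 (np.float64(0.0), np.float64(0.0), array([ 46.,  -4., 130., -59.])) (np.float64(0.0), np.float64(180.0), array([-115.,   40.,  140.,   19.])) (np.float64(0.0), np.float64(180.0), array([-76., 117., 100., -76.]))
6 -5 T -1 (np.float64(0.0), np.float64(0.0), array([ 39.,  -4., 131., 118.])) (np.float64(0.0), np.float64(0.0), array([-81., -17., 135., 100.])) (np.float64(23.6), np.float64(12.6), array([  31.,  -17.,  140., -117.]))
real	0m37.331s
user	0m37.322s
sys	0m0.259s
```

```bash
cat > w.py <<'E'
import sys
from g import *
o=env.get_obs();R=Ro.from_euler('xyz',o['tool_rot'],degrees=True).as_matrix();z=R[:,2]
print(o['time_s'],'q',o['qpos'].round(0),'p',o['tool_pos'].round(4),'heading',np.degrees(np.arctan2(z[1],z[0])).round(1),'below',np.degrees(np.arcsin(-z[2])).round(1),'F',o['force'].round(1),'w',round(o['grip_width']*1e3,1))
print('turn so y=n: S',*[ (np.degrees(np.arctan2(-(R.T@F[1])[0]*np.sign(R[:,1]@F[1]),(R.T@F[1])[1]*np.sign(R[:,1]@F[1])))/10).round(2) for F in(S,T)], 'y.nS',(R[:,1]@S[1]).round(2))
for a in sys.argv[1:]:
    p=np.array(eval(a));print(a[:40],'units',(R.T@(p-o['tool_pos'])/.04).round(2))
E
python3 w.py '[.65,-.4,.6]' '[.51,-.36,.85]'
```

```text
10.325 q [ 55. -17. -24. 112. -38.  57.  52.] p [ 0.5601 -0.1467  0.3613] heading 9.4 below 50.6 F [ 0.8  0.4 -0.6] w 86.7
turn so y=n: S -0.34 0.86 y.nS 0.99
[.65,-.4,.6] units [-6.45  4.93 -3.86]
[.51,-.36,.85] units [ -4.84   6.3  -10.78]
```

Emit:
drive_tool:
  moves: [-1,0.9,-0.7,0,87,-2,1.8,-1.4,0,87,-3,2.7,-2.1,0,87,-4,3.6,-2.8,0,87,-5,4.5,-3.5,0,87]

```text
time_s: 10.95
tool_pos: [0.6388, -0.3431, 0.5841]
tool_rot: [140.5, -1.2, 98.0]
force: [0.7, 0.6, 1.0]
grip_width: 0.0871
grasp_force: 0.0
```

Emit:
drive_tool:
  moves: [-0.6,0.7,-1,0,87,-1,1.4,-2,0,87,-1,2.1,-3.2,0,87,-1,2.8,-4.4,0,87,-1,3.5,-5.6,0,87]

```text
time_s: 11.58
tool_pos: [0.5986, -0.3728, 0.7896]
tool_rot: [138.7, -0.7, 97.5]
force: [-9.7, 6.2, 3.5]
grip_width: 0.0868
grasp_force: 0.0
```

```bash
python3 w.py '[.51,-.36,.85]'
```

```text
11.575 q [ 46.  32.   1.   3. -37. 113.  29.] p [ 0.5986 -0.3728  0.7896] heading 8.3 below 48.7 F [-9.7  6.2  3.5] w 86.8
turn so y=n: S -0.34 0.86 y.nS 1.0
[.51,-.36,.85] units [ 0.62 -0.63 -2.55]
```

Emit:
drive_tool:
  moves: [-0.3,0.9,-1.1,0,87,-0.6,1.8,-2.2,0,87,-0.9,2.7,-3.3,0,87,-1.2,3.6,-4.4,0,87]

```text
time_s: 12.08
tool_pos: [0.5546, -0.3574, 0.8379]
tool_rot: [135.8, 0.7, 96.2]
force: [0.2, 0.5, 0.2]
grip_width: 0.087
grasp_force: 0.0
```

```bash
python3 w.py '[.51,-.36,.85]'
```

```text
12.075 q [ 47.  29.  51.   3. -87. 115.  29.] p [ 0.5546 -0.3574  0.8379] heading 5.4 below 45.8 F [0.2 0.5 0.2] w 87.0
turn so y=n: S -0.33 0.87 y.nS 1.0
[.51,-.36,.85] units [ 0.05 -0.59 -0.99]
```

Emit:
drive_tool:
  moves: [-1,0.6,-0.8,0,87]

```text
time_s: 12.2
tool_pos: [0.5432, -0.3809, 0.8447]
tool_rot: [134.1, 1.5, 95.4]
force: [4.0, 10.5, 4.1]
grip_width: 0.0871
grasp_force: 0.0
```

```bash
python3 w.py '[.66,-.3,.6]' '[.64,-.20,.36]'
```

```text
12.2 q [ 50.  29.  51.   3. -89. 114.  31.] p [ 0.5432 -0.3809  0.8447] heading 3.9 below 44.1 F [ 4.  10.5  4.1] w 87.1
turn so y=n: S -0.32 0.88 y.nS 1.0
[.66,-.3,.6] units [ 1.9  -2.2   6.45]
[.64,-.20,.36] units [ 4.6  -6.64 10.39]
```

Heading 3.9°, 44° below: good. Descend.

Emit:
drive_tool:
  moves: [0.4,-0.4,1.3,0,87,0.8,-0.9,2.6,0,87,1.2,-1.4,3.9,0,87,1.6,-1.8,5.2,0,87,1.9,-2.2,6.4,0,87]

```text
time_s: 12.82
tool_pos: [0.6234, -0.3291, 0.6974]
tool_rot: [134.0, 1.5, 95.4]
force: [-1.2, -0.2, 2.5]
grip_width: 0.0872
grasp_force: 0.0
```

```bash
python3 w.py '[.64,-.20,.36]'
```

```text
12.825 q [-15.   9.  69.  59. -45.  87.  47.] p [ 0.6234 -0.3291  0.6974] heading 3.9 below 44.0 F [-1.2 -0.2  2.5] w 87.2
turn so y=n: S -0.33 0.87 y.nS 1.0
[.64,-.20,.36] units [ 3.39 -5.5   6.32]
```

```bash
cat > track.py <<'E'
from plan import *
from cell import env
o=env.get_obs();q=o['qpos'];R0=Ro.from_euler('xyz',o['tool_rot'],degrees=True).as_matrix()
def rz(a): return Ro.from_euler('z',a,degrees=True).as_matrix()
def seg(q,t1,R1,msg,n=8):
    p0,Rs=FK(q);rvv=Ro.from_matrix(Rs.T@R1).as_rotvec();E=0
    for k in range(1,n+1):
        qn,e,a=IK(p0+(t1-p0)*k/n,Rs@Ro.from_rotvec(rvv*k/n).as_matrix(),q);E=max(E,e+a);q=qn
    print(msg,q.round(0),'maxerr',round(E,1));return q
E
cat > t1.py <<'E'
from track import *
RS=R0@rz(-3.3);RF=RS
z=lambda up,n:pt(Sc,S,up,n)
q=seg(q,np.array([.64,-.2,.36]),RS,'a')
q=seg(q,z(.128,.2),RS,'b');q=seg(q,z(.128,.018),RS,'c');q=seg(q,z(.06,.018),RS,'grasp')
q=seg(q,z(.06,.15),RS,'lift');
for P in ((.62,-.1,.3),(.62,0,.3)):
  print(P);q2=seg(q,np.array(P),RS,'mid')
  for s in(1,-1):
    q3=q2
    RT=R0@rz(8.7)
    for k in range(3): q3=seg(q3,np.array(P),RS@rz(s*60*(k+1)),'turn%d'%(s*60*(k+1)),6)
    q3=seg(q3,pt(Tc,T,.06,.15),RT@rz(180),'overT');q3=seg(q3,pt(Tc,T,.06,.018),RT@rz(180),'T');q3=seg(q3,pt(Tc,T,.128,.018),RT@rz(180),'Tback')
E
timeout 100 python3 t1.py
```

```text
a [-28. -17.  46. 111.  -9.  39.  36.] maxerr 0.0
b [-21. -17.  38. 121. -12.  30.  36.] maxerr 0.0
c [ 20. -17.  15. 140. -53.  29.  86.] maxerr 0.0
grasp [ 13.  -6.  17. 139. -73.  23. 103.] maxerr 0.0
lift [ 13.  -5.   8. 125. -46.  24.  67.] maxerr 0.0
(0.62, -0.1, 0.3)
mid [ 22. -15.  -7. 121. -29.  32.  44.] maxerr 0.0
turn60 [ 30. -15. -13. 121. -33.  33. -14.] maxerr 0.0
turn120 [ 40. -15. -21. 121. -37.  34. -70.] maxerr 0.0
turn180 [  51.  -16.  -31.  120.  -43.   36. -126.] maxerr 0.0
overT [  67.  -14.  -79.  124.  -48.   11. -154.] maxerr 13.1
T [  59.  -17.  -79.  135.  -55.    5. -154.] maxerr 6.9
Tback [  14.  -17.  -34.  140.  -49.    9. -154.] maxerr 20.4
turn-60 [ 10. -15.   3. 121. -23.  31.  99.] maxerr 0.0
turn-120 [-10. -17.  21. 122. -11.  30. 148.] maxerr 0.0
turn-180 [-18. -17.  15. 123.  34.  32. 154.] maxerr 21.5
overT [-31.  -2.   7. 122.  44.  21. 118.] maxerr 0.0
T [-19.  -3. -13. 136.  76.  19.  78.] maxerr 0.0
Tback [-23. -14. -13. 138.  53.  25.  97.] maxerr 0.0
(0.62, 0, 0.3)
mid [ 14. -17. -13. 123. -14.  29.  19.] maxerr 0.0
turn60 [ 15. -17. -13. 123. -15.  29. -40.] maxerr 0.0
turn120 [ 17. -17. -15. 123. -16.  29. -99.] maxerr 0.0
turn180 [  23.  -17.  -20.  122.  -21.   30. -154.] maxerr 1.0
overT [  67.  -14.  -79.  124.  -48.   11. -154.] maxerr 13.1
T [  59.  -17.  -79.  135.  -55.    5. -154.] maxerr 6.9
Tback [  14.  -17.  -34.  140.  -49.    9. -154.] maxerr 20.4
turn-60 [  3. -17.  -4. 123.  -7.  28.  73.] maxerr 0.0
turn-120 [  3. -17.  -4. 123.  -7.  28. 133.] maxerr 0.0
turn-180 [-23. -17.  11. 122.  29.  34. 154.] maxerr 12.3
overT [-30.  -2.   5. 122.  43.  21. 118.] maxerr 0.0
T [-18.  -3. -14. 136.  76.  19.  78.] maxerr 0.0
Tback [-22. -14. -13. 138.  53.  25.  97.] maxerr 0.0
```

```bash
cat > t2.py <<'E'
from track import *
RS=R0@rz(-3.3)
q=seg(q,np.array([.64,-.25,.4]),RS,'a');q=seg(q,pt(Sc,S,.102,.15,-.042),RS,'b')
q=seg(q,pt(Sc,S,.102,.018,-.042),RS,'c');q=seg(q,pt(Sc,S,.102,.018,0),RS,'d');q=seg(q,pt(Sc,S,.06,.018),RS,'e')
E
timeout 100 python3 t2.py; python3 w.py '[.64,-.25,.4]' 'pt(Sc,S,.102,.15,-.042)'
```

```text
a [-30. -16.  53. 104. -13.  45.  41.] maxerr 0.0
b [-32. -16.  54. 124. -19.  26.  50.] maxerr 0.0
c [-17. -16.  52. 137. -45.  24.  85.] maxerr 0.0
d [ -5. -17.  36. 140. -47.  22.  82.] maxerr 0.0
e [-12.  -9.  41. 139. -66.  20.  99.] maxerr 0.0
12.825 q [-15.   9.  69.  59. -45.  87.  47.] p [ 0.6234 -0.3291  0.6974] heading 3.9 below 44.0 F [-1.2 -0.2  2.5] w 87.2
turn so y=n: S -0.33 0.87 y.nS 1.0
[.64,-.25,.4] units [ 2.12 -4.89  5.56]
pt(Sc,S,.102,.15,-.042) units [ 3.51 -8.26  8.02]
```

Emit:
drive_tool:
  moves: [0.4,-1,1.1,-0.3,87,0.8,-2,2.2,-0.3,87,1.2,-3,3.3,-0.3,87,1.6,-4,4.4,-0.3,87,2,-5,5.4,-0.3,87]

```text
time_s: 13.45
tool_pos: [0.6326, -0.2543, 0.4089]
tool_rot: [134.1, 3.5, 97.7]
force: [1.3, -0.7, -0.1]
grip_width: 0.0866
grasp_force: 0.0
```

```bash
python3 w.py 'pt(Sc,S,.102,.15,-.042)'
```

```text
13.45 q [-28. -15.  52. 103. -14.  46.  43.] p [ 0.6326 -0.2543  0.4089] heading 4.3 below 44.0 F [ 1.3 -0.7 -0.1] w 86.6
turn so y=n: S -0.02 1.18 y.nS 1.0
pt(Sc,S,.102,.15,-.042) units [ 1.66 -3.32  2.76]
```

Emit:
drive_tool:
  moves: [0.5,-1,0.9,0,87,1,-2,1.8,0,87,1.4,-2.8,2.5,0,87,1.65,-3.3,2.75,0,87,1.65,-3.3,2.75,0,87]

```text
time_s: 14.08
tool_pos: [0.6113, -0.2012, 0.2331]
tool_rot: [134.3, 3.4, 97.7]
force: [0.5, 0.3, -0.2]
grip_width: 0.0868
grasp_force: 0.0
```

```bash
python3 w.py 'pt(Sc,S,.102,.15,-.042)' 'pt(Sc,S,.102,.018,-.042)' 'pt(Sc,S,.102,.018,0)' 'pt(Sc,S,.06,.018,0)'
python3 -c "
from h import *
im,d,P=cloud('scene');cv2.imwrite('pics/a.png',cv2.resize(im[100:260,140:340,::-1],None,fx=3.5,fy=3.5))"
```

```text
14.075 q [-31. -15.  54. 124. -22.  27.  52.] p [ 0.6113 -0.2012  0.2331] heading 4.3 below 44.2 F [ 0.5  0.3 -0.2] w 86.8
turn so y=n: S -0.03 1.17 y.nS 1.0
pt(Sc,S,.102,.15,-.042) units [0.   0.02 0.02]
pt(Sc,S,.102,.018,-.042) units [-0.01 -3.28 -0.02]
pt(Sc,S,.102,.018,0) units [ 1.03 -3.28 -0.11]
pt(Sc,S,.06,.018,0) units [ 1.13 -3.29  0.94]
```

View pics/a.png

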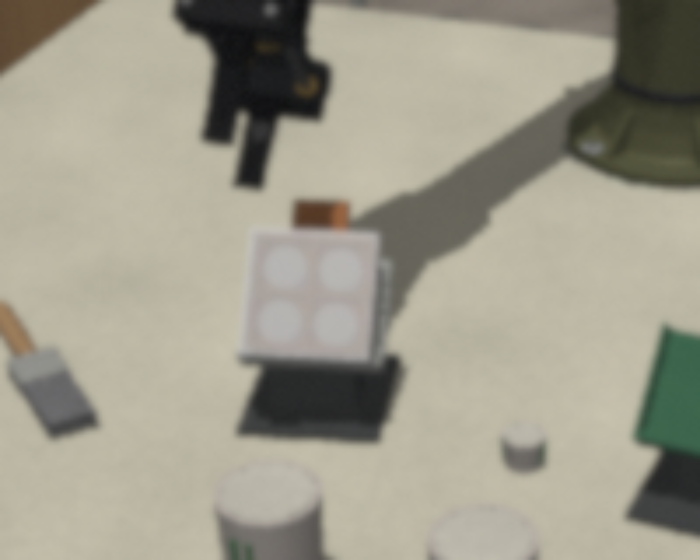

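Emit:
drive_tool:
  moves: [0,-1.1,0,0,87,0,-2.2,0,0,87,0,-3,0,0,87,0,-3.28,0,0,87]

```text
time_s: 14.62
tool_pos: [0.5226, -0.2225, 0.1423]
tool_rot: [134.0, 3.6, 97.4]
force: [1.2, 0.7, -0.1]
grip_width: 0.087
grasp_force: 0.0
```

```bash
python3 w.py  'pt(Sc,S,.102,.018,0)' 'pt(Sc,S,.06,.018,0)'
python3 -c "
from h import *
im,d,P=cloud('scene');a=cv2.resize(im[130:230,180:290,::-1],None,fx=4,fy=4)
im,d,P=cloud('top');b=cv2.resize(im[200:300,290:390,::-1],None,fx=4,fy=4);cv2.imwrite('pics/b.png',cv2.resize(np.hstack([a,b]),(756,360)))"
```

```text
14.625 q [-22. -17.  57. 136. -42.  23.  82.] p [ 0.5226 -0.2225  0.1423] heading 4.0 below 43.9 F [ 1.2  0.7 -0.1] w 87.0
turn so y=n: S -0.04 1.16 y.nS 1.0
pt(Sc,S,.102,.018,0) units [ 1.12 -0.07 -0.09]
pt(Sc,S,.06,.018,0) units [ 1.22 -0.09  0.96]
```

View pics/b.png

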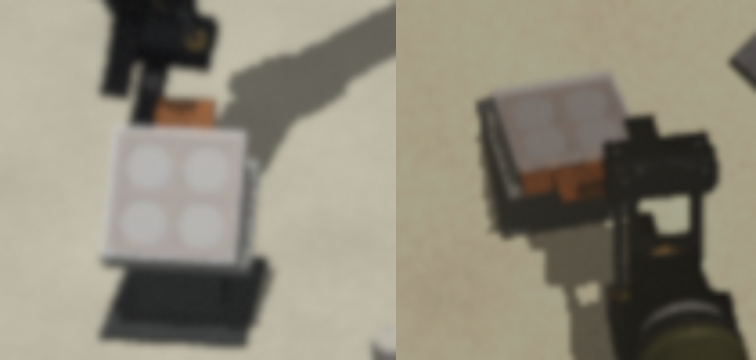

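Emit:
drive_tool:
  moves: [0.6,-0.04,-0.05,0,87,1.12,-0.07,-0.09,0,87,1.12,-0.07,-0.09,0,87]

```text
time_s: 15.1
tool_pos: [0.5135, -0.1768, 0.1408]
tool_rot: [134.0, 3.6, 97.6]
force: [-0.5, -1.0, -0.6]
grip_width: 0.087
grasp_force: 0.0
```

```bash
python3 w.py  'pt(Sc,S,.102,.018,0)' 'pt(Sc,S,.06,.018,0)'
```

```text
15.1 q [ -7. -17.  37. 140. -46.  21.  81.] p [ 0.5135 -0.1768  0.1408] heading 4.1 below 43.9 F [-0.5 -1.  -0.6] w 87.0
turn so y=n: S -0.02 1.18 y.nS 1.0
pt(Sc,S,.102,.018,0) units [-0.04 -0.04 -0.  ]
pt(Sc,S,.06,.018,0) units [ 0.06 -0.06  1.04]
```

Emit:
drive_tool:
  moves: [0,-0.03,0.5,0,87,0.05,-0.06,1,0,87,0.05,-0.06,1,0,87]
  squeeze: 10

```text
time_s: 15.48
tool_pos: [0.5407, -0.1737, 0.1104]
tool_rot: [134.1, 3.6, 97.6]
force: [-0.7, 0.6, -0.3]
grip_width: 0.087
grasp_force: 0.0
```

Emit:
drive_tool:
  moves: [0,0,0,0,55,0,0,0,0,40,0,0,0,0,30,0,0,0,0,30]

```text
time_s: 15.98
tool_pos: [0.5394, -0.1737, 0.1103]
tool_rot: [134.1, 3.5, 97.5]
force: [-0.1, 0.2, -0.4]
grip_width: 0.0548
grasp_force: 0.0
```

```bash
python3 w.py 'pt(Sc,S,.06,.018,0)'
```

```text
15.975 q [-21. -11.  50. 139. -63.  18.  96.] p [ 0.5394 -0.1737  0.1103] heading 4.1 below 43.9 F [-0.1  0.2 -0.4] w 54.8
turn so y=n: S -0.03 1.16 y.nS 1.0
pt(Sc,S,.06,.018,0) units [0.02 0.04 0.04]
```

Emit:
drive_tool:
  moves: [0,0.02,0,0,30,0,0.02,0,0,30,0,0.02,0,0,30,0,0.02,0,0,30]

```text
time_s: 16.48
tool_pos: [0.5413, -0.1731, 0.1121]
tool_rot: [133.9, 3.5, 97.6]
force: [2.7, 1.0, 5.8]
grip_width: 0.0359
grasp_force: 10.0
```

```bash
python3 w.py 'pt(Sc,S,.06,.018,0)'
```

```text
16.475 q [-21. -11.  50. 139. -63.  18.  96.] p [ 0.5413 -0.1731  0.1121] heading 4.2 below 43.8 F [2.7 1.  5.8] w 35.9
turn so y=n: S -0.03 1.17 y.nS 1.0
pt(Sc,S,.06,.018,0) units [ 0.02 -0.03  0.04]
```

Emit:
drive_tool:
  moves: [0,0.04,0,0,30,0,0.04,0,0,30]
  squeeze: 55

```text
time_s: 16.73
tool_pos: [0.5413, -0.1731, 0.1121]
tool_rot: [134.1, 3.5, 97.5]
force: [-1.3, 0.2, 5.1]
grip_width: 0.0359
grasp_force: 55.0
```

Emit:
drive_tool:
  moves: [0,0.3,0,0,30,0,0.8,0,0,30,0,1.4,0,0,30,0,2.2,0,0,30,0,3,0,0,30]

```text
time_s: 17.35
tool_pos: [0.6212, -0.1559, 0.1941]
tool_rot: [134.5, 3.4, 97.6]
force: [0.2, -0.6, -4.9]
grip_width: 0.0358
grasp_force: 54.9
```

```bash
python3 w.py 'pt(Sc,S,.06,.018,0)' '[.62,-.05,.32]';python3 -c "
from h import *
im,d,P=cloud('scene');cv2.imwrite('pics/c.png',cv2.resize(im[90:250,150:350,::-1],None,fx=3,fy=3))"
```

```text
17.35 q [-12.  -8.  33. 127. -41.  22.  64.] p [ 0.6212 -0.1559  0.1941] heading 4.2 below 44.4 F [ 0.2 -0.6 -4.9] w 35.8
turn so y=n: S -0.03 1.16 y.nS 1.0
pt(Sc,S,.06,.018,0) units [-0.02 -2.92  0.03]
[.62,-.05,.32] units [ 2.43  2.58 -2.08]
```

View pics/c.png

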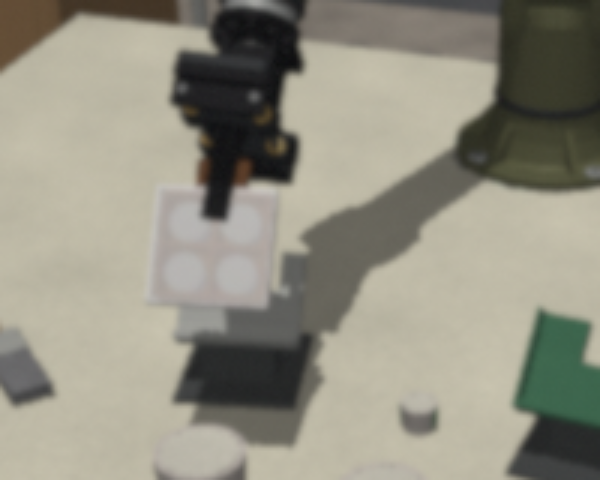

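```bash
cat > t3.py <<'E'
from track import *
RT=R0@rz(11.7)
for P,P2 in (((.64,-.02,.34),(.64,.1,.34)),((.66,-.0,.40),(.66,.12,.36))):
    q1=seg(q,np.array(P),R0,'mid')
    q1=seg(q1,np.array(P),R0@rz(-100),'t-100');q1=seg(q1,np.array(P2),R0@rz(-100),'m2')
    q1=seg(q1,np.array(P2),RT@rz(-179),'t-180',10)
    q1=seg(q1,pt(Tc,T,.07,.15),RT@rz(-179.9),'overT');q1=seg(q1,pt(Tc,T,.07,.018),RT@rz(-179.9),'T');q1=seg(q1,pt(Tc,T,.128,.018),RT@rz(-179.9),'Tb')
E
timeout 100 python3 t3.py; python3 w.py '[.64,-.02,.34]'
```

```text
mid [  5. -16.  -3. 117. -10.  33.  18.] maxerr 0.0
t-100 [-16. -17.  14. 118.   3.  33. 107.] maxerr 0.0
m2 [-14. -15.  -2. 117.  15.  34.  84.] maxerr 0.0
t-180 [-40. -17.  20. 117.  28.  37. 141.] maxerr 0.0
overT [-40.  -4.  15. 123.  44.  23. 118.] maxerr 0.0
T [-27.  -5.  -5. 137.  73.  20.  80.] maxerr 0.0
Tb [-29. -14.  -7. 138.  56.  26.  96.] maxerr 0.0
mid [ -0. -14.  -1. 110.  -4.  39.  10.] maxerr 0.0
t-100 [-23. -16.  18. 110.   8.  39. 101.] maxerr 0.0
m2 [-24. -13.   5. 113.  20.  36.  79.] maxerr 0.0
t-180 [-42. -14.  21. 113.  28.  38. 141.] maxerr 0.0
overT [-41.  -4.  16. 123.  44.  23. 117.] maxerr 0.0
T [-28.  -5.  -4. 137.  73.  20.  80.] maxerr 0.0
Tb [-29. -14.  -7. 138.  56.  26.  95.] maxerr 0.0
17.4 q [-12.  -8.  32. 127. -41.  22.  64.] p [ 0.6256 -0.1555  0.1994] heading 4.2 below 44.0 F [ 4.7 -0.4  0.4] w 35.2
turn so y=n: S -0.02 1.18 y.nS 1.0
[.64,-.02,.34] units [ 3.08  3.23 -2.  ]
```

Emit:
drive_tool:
  moves: [0.5,0.8,-0.5,0,30,1.2,1.6,-1,0,30,1.9,2.4,-1.5,0,30,2.6,3.1,-2,0,30,3.3,3.7,-2.3,-0.3,30]

```text
time_s: 18.02
tool_pos: [0.6392, -0.0105, 0.3565]
tool_rot: [134.6, 5.7, 99.7]
force: [1.0, 0.4, -5.0]
grip_width: 0.036
grasp_force: 54.9
```

Emit:
drive_tool:
  moves: [0,0,0,-1,30,0,0,0,-2,30,0,0,0,-3,30,0,0,0,-4,30,0,0,0,-5,30]

```text
time_s: 18.65
tool_pos: [0.6388, -0.0113, 0.3539]
tool_rot: [151.8, 37.3, 142.7]
force: [0.0, 0.6, -5.2]
grip_width: 0.0354
grasp_force: 54.9
```

Emit:
drive_tool:
  moves: [0,0,0,-1,30,0,0,0,-2,30,0,0,0,-3,30,0,0,0,-4,30,0,0,0,-5,30]

```text
time_s: 19.27
tool_pos: [0.6388, -0.0113, 0.3539]
tool_rot: [-162.3, 42.6, -150.7]
force: [0.8, -0.0, -5.3]
grip_width: 0.0357
grasp_force: 54.9
```

```bash
python3 w.py '[.66,.12,.36]'
```

```text
19.275 q [-13. -17.  11. 116.   2.  35. 110.] p [ 0.6388 -0.0113  0.3539] heading 4.1 below 44.5 F [ 0.8 -0.  -5.3] w 35.7
turn so y=n: S -7.7 -6.5 y.nS -0.23
[.66,.12,.36] units [-1.62  2.87  0.44]
```

Emit:
drive_tool:
  moves: [-0.5,0.8,0.1,0,30,-1,1.7,0.2,0,30,-1.4,2.4,0.3,-0.5,30,-1.6,2.8,0.4,-1.5,30]

```text
time_s: 19.77
tool_pos: [0.6599, 0.1186, 0.3623]
tool_rot: [-150.8, 36.6, -132.7]
force: [1.0, -1.1, -5.1]
grip_width: 0.0355
grasp_force: 54.9
```

Emit:
drive_tool:
  moves: [0,0,0,-1,30,0,0,0,-2,30,0,0,0,-3,30,0,0,0,-4,30,0,0,0,-5,30]

```text
time_s: 20.4
tool_pos: [0.6598, 0.116, 0.3618]
tool_rot: [-134.7, 4.7, -90.7]
force: [-1.0, -0.4, -5.3]
grip_width: 0.0355
grasp_force: 54.9
```

```bash
python3 w.py 'pt(Tc,T,.07,.15)' 'pt(Tc,T,.07,.018)'
python3 -c "
from h import *
im,d,P=cloud('scene');cv2.imwrite('pics/d.png',cv2.resize(im[60:260,230:430,::-1],None,fx=3,fy=3))"
```

```text
20.4 q [-21. -12.   3. 112.  18.  37. 149.] p [0.6598 0.116  0.3618] heading 4.0 below 44.5 F [-1.  -0.4 -5.3] w 35.5
turn so y=n: S -1.19 0.0 y.nS -0.98
pt(Tc,T,.07,.15) units [-1.02  2.75  2.73]
pt(Tc,T,.07,.018) units [-1.02  6.05  2.72]
```

View pics/d.png

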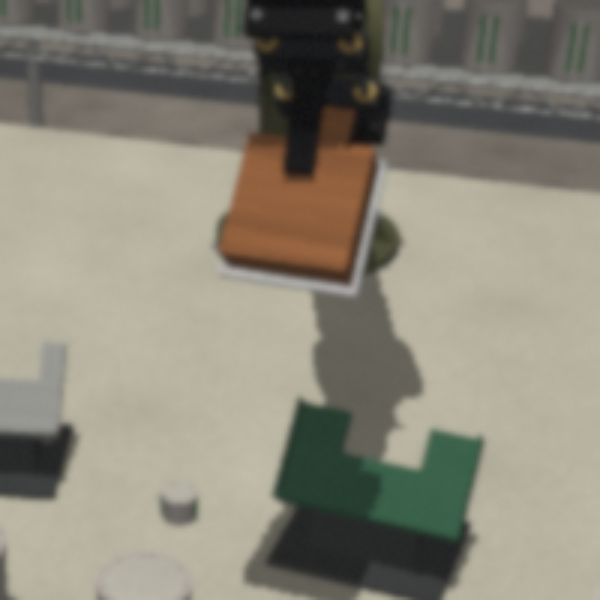

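Emit:
drive_tool:
  moves: [-0.3,0.8,0.8,0,30,-0.6,1.6,1.6,0,30,-0.9,2.4,2.3,0,30,-1,2.75,2.65,0,30,-1,2.75,2.65,0,30]

```text
time_s: 21.08
tool_pos: [0.6591, 0.1695, 0.2127]
tool_rot: [-134.7, 4.9, -90.9]
force: [0.2, -0.2, -4.5]
grip_width: 0.0353
grasp_force: 54.9
```

```bash
python3 w.py 'pt(Tc,T,.072,.04)' 'pt(Tc,T,.072,.024)'
```

```text
21.075 q [-18.  -3.  -6. 122.  39.  23. 121.] p [0.6591 0.1695 0.2127] heading 4.0 below 44.5 F [ 0.2 -0.2 -4.5] w 35.3
turn so y=n: S -1.23 -0.03 y.nS -0.98
pt(Tc,T,.072,.04) units [0.01 2.76 0.01]
pt(Tc,T,.072,.024) units [0.01 3.16 0.01]
```

Emit:
drive_tool:
  moves: [0,0.9,0,0,30,0,1.8,0,0,30,0,2.6,0,0,30,0,3,0,0,30,0,3.15,0,0,30]

```text
time_s: 21.7
tool_pos: [0.5737, 0.1796, 0.1289]
tool_rot: [-134.2, 5.1, -90.8]
force: [1.3, -0.0, -4.4]
grip_width: 0.0356
grasp_force: 54.9
```

```bash
python3 w.py 'pt(Tc,T,.072,.024)' 'pt(Tc,T,.072,.018)' 'pt(Tc,T,.066,.018)'
python3 -c "
from h import *
im,d,P=cloud('scene');cv2.imwrite('pics/e.png',cv2.resize(im[130:260,290:420,::-1],None,fx=4.5,fy=4.5))"
```

```text
21.7 q [-17.  -5. -14. 135.  69.  20.  85.] p [0.5737 0.1796 0.1289] heading 4.1 below 44.0 F [ 1.3 -0.  -4.4] w 35.6
turn so y=n: S -1.24 -0.04 y.nS -0.98
pt(Tc,T,.072,.024) units [0.05 0.16 0.04]
pt(Tc,T,.072,.018) units [0.05 0.31 0.04]
pt(Tc,T,.066,.018) units [0.07 0.31 0.19]
```

View pics/e.png

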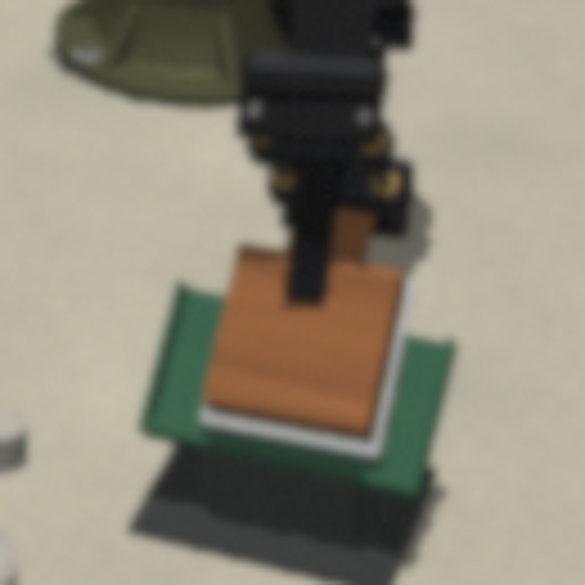

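Emit:
drive_tool:
  moves: [0,0.15,0,0,30,0,0.25,0,0,30,0,0.25,0,0,30]

```text
time_s: 22.12
tool_pos: [0.5672, 0.1806, 0.1218]
tool_rot: [-134.2, 5.1, -90.8]
force: [-0.2, -0.8, -6.0]
grip_width: 0.0356
grasp_force: 54.9
```

Emit:
drive_tool:
  moves: [0,0.07,0,0,30,0,0.07,0,0,30]

```text
time_s: 22.38
tool_pos: [0.5659, 0.1809, 0.1207]
tool_rot: [-134.1, 5.1, -90.8]
force: [2.1, -0.7, -4.1]
grip_width: 0.0358
grasp_force: 54.9
```

```bash
python3 w.py 'pt(Tc,T,.072,.018)' 'pt(Tc,T,.066,.018)'
```

```text
22.375 q [-17.  -5. -15. 136.  72.  20.  81.] p [0.5659 0.1809 0.1207] heading 4.1 below 43.9 F [ 2.1 -0.7 -4.1] w 35.8
turn so y=n: S -1.23 -0.03 y.nS -0.98
pt(Tc,T,.072,.018) units [0.06 0.03 0.04]
pt(Tc,T,.066,.018) units [0.08 0.03 0.19]
```

Emit:
drive_tool:
  moves: [0,0.06,0,0,30,0,0.06,0,0,30]

```text
time_s: 22.62
tool_pos: [0.5658, 0.1809, 0.1208]
tool_rot: [-134.0, 5.1, -90.8]
force: [7.9, -0.7, -2.3]
grip_width: 0.0353
grasp_force: 54.9
```

Emit:
drive_tool:
  moves: [0,0.05,0.05,0,30,0,0.05,0.1,0,30,0,0.05,0.1,0,30]

```text
time_s: 23.0
tool_pos: [0.5684, 0.1818, 0.1183]
tool_rot: [-133.8, 5.1, -90.8]
force: [7.6, -1.1, 3.3]
grip_width: 0.0355
grasp_force: 54.9
```

```bash
python3 w.py 'pt(Tc,T,.072,.018)' 'pt(Tc,T,.066,.018)'
```

```text
23.0 q [-17.  -4. -15. 136.  75.  20.  78.] p [0.5684 0.1818 0.1183] heading 4.1 below 43.6 F [ 7.6 -1.1  3.3] w 35.5
turn so y=n: S -1.23 -0.04 y.nS -0.98
pt(Tc,T,.072,.018) units [ 0.08  0.02 -0.05]
pt(Tc,T,.066,.018) units [0.1  0.03 0.1 ]
```

Emit:
drive_tool:
  moves: [0,0,0.06,0,30,0,0,0.09,0,30]

```text
time_s: 23.25
tool_pos: [0.5706, 0.1844, 0.1168]
tool_rot: [-133.7, 5.2, -90.6]
force: [-9.2, 1.0, 15.9]
grip_width: 0.0355
grasp_force: 55.0
```

Emit:
drive_tool:
  moves: [0,-0.05,0,0,38,0,-0.05,0,0,44,0,-0.05,0,0,50,0,-0.05,0,0,60]

```text
time_s: 23.75
tool_pos: [0.5686, 0.181, 0.1121]
tool_rot: [-134.3, 5.1, -90.8]
force: [1.0, -0.3, -0.3]
grip_width: 0.0534
grasp_force: 0.0
```

```bash
python3 w.py 'pt(Tc,T,.072,.018)' 'pt(Tc,T,.066,.018)'
python3 - <<'E'
import rect as r;from h import *
n='scene';r.CAM=cam(n);im,d,P=cloud(n);cv2.imwrite('pics/f.png',cv2.resize(im[130:260,290:420,::-1],None,fx=4.5,fy=4.5))
hsv=cv2.cvtColor(im,cv2.COLOR_RGB2HSV).astype(int);X,Y,Z=P[...,0],P[...,1],P[...,2]
m=(X>.48)&(X<.7)&(Y>.06)&(Y<.3)&(Z>.06)&(hsv[...,1]>110)&(hsv[...,0]<20)
r.rect((im,P),m,'rack')
E
```

```text
23.75 q [-17.  -4. -15. 136.  76.  20.  77.] p [0.5686 0.181  0.1121] heading 4.1 below 44.0 F [ 1.  -0.3 -0.3] w 53.4
turn so y=n: S -1.23 -0.03 y.nS -0.98
pt(Tc,T,.072,.018) units [ 0.05 -0.08 -0.16]
pt(Tc,T,.066,.018) units [ 0.07 -0.08 -0.01]
rack n [ 0.689 -0.069  0.721] tilt 43.8 yaw -5.7 669 862 rect [ 90.3 120.4] ang 89.9 centre [0.5908 0.1862 0.1228] [ 337  182   44   50 1360]
```

View pics/f.png

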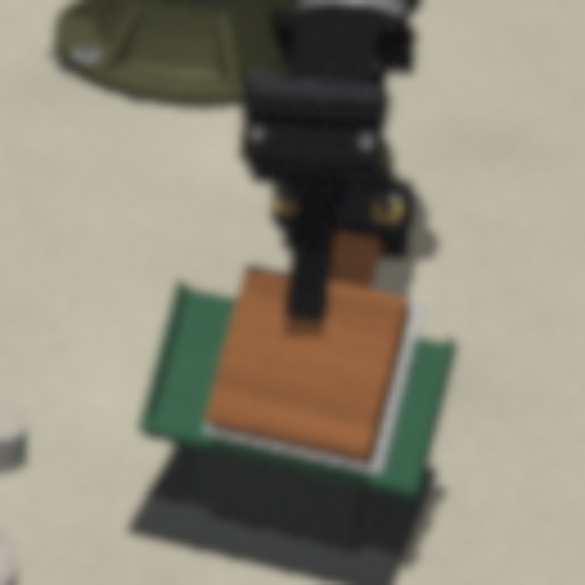

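```bash
python3 w.py 'pt(Tc,T,.068,.02,.004)' 'pt(Tc,T,.106,.020,.006)'; cat > t4.py <<'E'
from track import *
q=seg(q,pt(Tc,T,.106,.02,.006),R0,'r');q=seg(q,pt(Tc,T,.106,.14,.006),R0,'lift')
q=seg(q,np.array([.6,0,.3]),R0,'mid');q=seg(q,pt(Sc,S,.108,.1),R0@rz(-12.3),'overS');q=seg(q,pt(Sc,S,.108,.018),R0@rz(-12.3),'S');q=seg(q,pt(Sc,S,.135,.018),R0@rz(-12.3),'Sback')
E
timeout 60 python3 t4.py
```

```text
23.8 q [-17.  -4. -15. 136.  76.  20.  77.] p [0.5686 0.181  0.1122] heading 4.1 below 44.0 F [ 0.2 -0.3  0.2] w 55.9
turn so y=n: S -1.23 -0.03 y.nS -0.98
pt(Tc,T,.068,.02,.004) units [-0.04 -0.13 -0.05]
pt(Tc,T,.106,.020,.006) units [-0.2  -0.14 -0.98]
r [-20. -10. -15. 137.  60.  23.  91.] maxerr 0.0
lift [-22.  -8.  -5. 124.  39.  26. 120.] maxerr 0.0
mid [-12. -17.   3. 121.  17.  37. 154.] maxerr 13.5
overS [  0. -17.  12. 140.  44.   5. 154.] maxerr 25.5
S [ -5. -17.  14. 140.  41.  19. 154.] maxerr 30.5
Sback [  7. -17.  -0. 138.  37.  25. 154.] maxerr 43.3
```

Emit:
drive_tool:
  moves: [-0.04,-0.12,-0.05,0,60,-0.1,-0.14,-0.5,0,60,-0.2,-0.14,-0.98,0,60,-0.2,-0.14,-0.98,0,60]

```text
time_s: 24.3
tool_pos: [0.5449, 0.1875, 0.1458]
tool_rot: [-134.1, 5.2, -90.8]
force: [-0.3, 0.2, -0.5]
grip_width: 0.0604
grasp_force: 0.0
```

```bash
python3 w.py 'pt(Tc,T,.106,.020,.006)'
python3 - <<'E'
import rect as r;from h import *;from g import T,Tc
for n in('scene','top'):
    r.CAM=cam(n);im,d,P=cloud(n);
    hsv=cv2.cvtColor(im,cv2.COLOR_RGB2HSV).astype(int);X,Y,Z=P[...,0],P[...,1],P[...,2]
    m=(X>.48)&(X<.7)&(Y>.06)&(Y<.3)&(Z>.06)&(hsv[...,1]>110)&(hsv[...,0]<20)
    C,*_=r.rect((im,P),m,n+' rack')
    q=P[m]-Tc;nn=q@T[1];f=q[abs(nn-.036)<.004]
    print('n face median',np.median(f@T[1]).round(4),'up range',np.percentile(-f@T[0],[1,99]).round(4),'lat',np.percentile(f@T[2],[1,50,99]).round(4),len(f))
    a=im[130:260,290:420] if n=='scene' else im[190:290,160:260]
    cv2.imwrite(f'pics/g{n}.png',cv2.resize(a[...,::-1],(390,390),interpolation=cv2.INTER_CUBIC))
cv2.imwrite('pics/g.png',np.hstack([cv2.imread('pics/gscene.png'),cv2.imread('pics/gtop.png')]))
E
```

```text
24.3 q [-19. -10. -15. 137.  60.  22.  91.] p [0.5449 0.1875 0.1458] heading 4.2 below 43.9 F [-0.3  0.2 -0.5] w 60.4
turn so y=n: S -1.23 -0.03 y.nS -0.98
pt(Tc,T,.106,.020,.006) units [0.02 0.04 0.02]
scene rack n [ 0.685 -0.071  0.725] tilt 43.5 yaw -5.9 752 975 rect [119.   90.3] ang 0.2 centre [0.5911 0.1861 0.1222] [ 337  183   44   49 1470]
n face median 0.0374 up range [0.001  0.0889] lat [-0.0373  0.0076  0.0506] 1042
top rack n [ 0.697 -0.061  0.714] tilt 44.4 yaw -5.0 255 275 rect [124.7  91.8] ang 0.6 centre [0.5818 0.1802 0.1279] [197 208  36  29 555]
n face median 0.0356 up range [0.0021 0.0881] lat [-0.0366  0.0068  0.0521] 499
```

View pics/g.png

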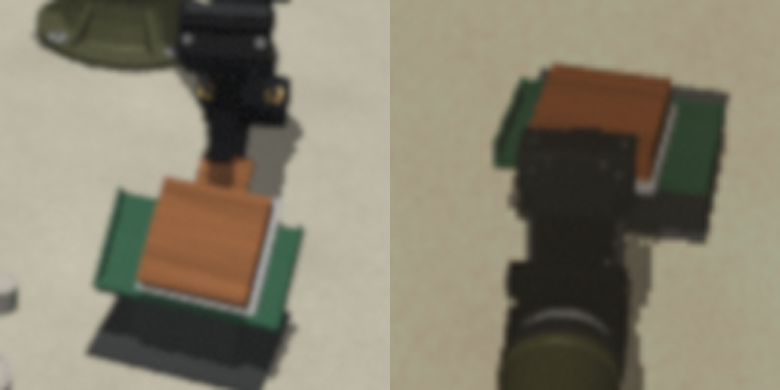

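Emit:
drive_tool:
  moves: [0,0.02,0,0,45,0,0.02,0,0,30,0,0.02,0,0,20,0,0.02,0,0,12,0,0.02,0,0,5]
  squeeze: 8

```text
time_s: 25.02
tool_pos: [0.5444, 0.187, 0.1442]
tool_rot: [-134.2, 5.1, -90.8]
force: [-1.1, 0.3, -0.1]
grip_width: 0.018
grasp_force: 0.0
```

Emit:
drive_tool:
  moves: [0,0,0,0,4,0,0,0,0,4,0,0,0,0,4,0,0,0,0,4]

```text
time_s: 25.52
tool_pos: [0.5447, 0.1869, 0.1447]
tool_rot: [-134.2, 5.1, -90.8]
force: [5.1, -0.8, -0.9]
grip_width: 0.0079
grasp_force: 8.0
```

```bash
python3 w.py 'pt(Tc,T,.106,.020,.006)'
```

```text
25.525 q [-19. -10. -15. 137.  60.  22.  91.] p [0.5447 0.1869 0.1447] heading 4.1 below 43.9 F [ 5.1 -0.8 -0.9] w 7.9
turn so y=n: S -1.23 -0.03 y.nS -0.98
pt(Tc,T,.106,.020,.006) units [0.01 0.02 0.  ]
```

Emit:
drive_tool:
  moves: [0,0,0,0,4,0,0,0,0,4,0,-0.05,0,0,4,0,-0.15,0,0,4,0,-0.3,0,0,4]
  squeeze: 50

```text
time_s: 26.15
tool_pos: [0.552, 0.1857, 0.1517]
tool_rot: [-134.3, 5.0, -90.8]
force: [1.0, -0.7, -3.3]
grip_width: 0.0073
grasp_force: 50.0
```

Emit:
drive_tool:
  moves: [0,-0.15,0,0,4,0,-0.3,0,0,4,0,-0.45,0,0,4,0,-0.65,0,0,4,0,-0.9,0,0,4]

```text
time_s: 26.78
tool_pos: [0.5781, 0.1833, 0.1789]
tool_rot: [-134.2, 5.1, -90.8]
force: [-0.0, -0.2, -3.5]
grip_width: 0.0076
grasp_force: 50.0
```

```bash
python3 w.py 'pt(Tc,T,.106,.060,.006)'
python3 - <<'E'
from h import *
im,d,P=cloud('scene');a=im[110:260,290:430]
cv2.imwrite('pics/i.png',cv2.resize(a[...,::-1],None,fx=4,fy=4,interpolation=cv2.INTER_CUBIC))
E
```

```text
26.775 q [-20. -10. -11. 132.  51.  23. 104.] p [0.5781 0.1833 0.1789] heading 4.1 below 44.0 F [-0.  -0.2 -3.5] w 7.6
turn so y=n: S -1.23 -0.03 y.nS -0.98
pt(Tc,T,.106,.060,.006) units [0.   0.22 0.01]
```

View pics/i.png

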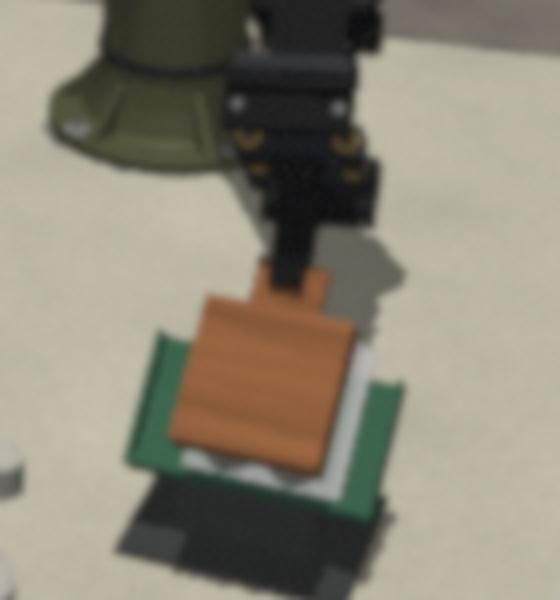

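Emit:
drive_tool:
  moves: [0,-0.8,0,0,4,0,-1.7,0,0,4,0,-2.6,-0.3,0,4,0.3,-2.9,-1.3,0,4,0.6,-3.2,-2.2,0,4]

```text
time_s: 27.45
tool_pos: [0.6031, 0.1453, 0.3293]
tool_rot: [-134.3, 5.1, -90.8]
force: [-16.4, -1.4, 15.4]
grip_width: 0.0075
grasp_force: 50.0
```

```bash
python3 w.py '[.66,.12,.36]'
python3 - <<'E'
from h import *;from g import T,Tc
for n in('scene','top'):
    im,d,P=cloud(n);q=P-Tc;up,nn,lat=-q@T[0],q@T[1],q@T[2]
    roi=(abs(lat)<.06)&(up>-.01)&(up<.1)&(nn>.001)&(nn<.06)
    print(n,roi.sum())
    for lo in range(0,50,6):
        m=roi&(nn*1e3>=lo)&(nn*1e3<lo+6);
        if m.sum()>3: print(lo,m.sum(),'up',np.percentile(up[m],[2,98]).round(3),'lat',np.percentile(lat[m],[2,98]).round(3))
    m=(roi&(nn>.024)&(nn<.042)).astype(np.uint8);k,l,st,c=cv2.connectedComponentsWithStats(m)
    for i in range(1,k):
        if st[i,4]>8: print('blob',st[i,4],'up/lat/n',[np.median(v[l==i]).round(4) for v in(up,lat,nn)])
E
```

```text
27.45 q [-19. -17.  -4. 120.  22.  36. 140.] p [0.6031 0.1453 0.3293] heading 4.1 below 44.1 F [-16.4  -1.4  15.4] w 7.5
turn so y=n: S -1.23 -0.03 y.nS -0.98
[.66,.12,.36] units [ 0.54 -1.59  0.45]
scene 1795
0 586 up [-0.009  0.093] lat [-0.057  0.058]
6 463 up [-0.009  0.095] lat [-0.044  0.056]
12 232 up [-0.009  0.095] lat [-0.05   0.056]
18 70 up [-0.009  0.055] lat [-0.05   0.043]
24 140 up [0.002 0.061] lat [-0.031  0.037]
30 294 up [0.004 0.06 ] lat [-0.032  0.035]
36 10 up [0.008 0.056] lat [-0.02   0.032]
blob 225 up/lat/n [np.float64(0.0279), np.float64(-0.0189), np.float64(0.0309)]
blob 109 up/lat/n [np.float64(0.0485), np.float64(0.0242), np.float64(0.0312)]
blob 110 up/lat/n [np.float64(0.0153), np.float64(0.0248), np.float64(0.031)]
top 83
0 34 up [-0.004  0.099] lat [-0.057  0.057]
6 38 up [-0.003  0.099] lat [-0.055  0.058]
12 11 up [-0.005  0.051] lat [-0.06   0.058]
```

Emit:
drive_tool:
  moves: [0.2,-0.6,0.2,0,4,0.4,-1.2,0.3,0,4,0.5,-1.6,0.4,0.5,4,0.5,-1.6,0.4,1.5,4]

```text
time_s: 28.05
tool_pos: [0.6602, 0.1211, 0.3617]
tool_rot: [-136.2, 15.9, -101.9]
force: [-0.0, 0.2, -2.6]
grip_width: 0.0075
grasp_force: 50.0
```

Emit:
drive_tool:
  moves: [0,0,0,1,4,0,0,0,2,4,0,0,0,3,4,0,0,0,4,4,0,0,0,5,4]

```text
time_s: 28.68
tool_pos: [0.659, 0.1218, 0.3604]
tool_rot: [-162.6, 43.2, -151.4]
force: [-0.3, 0.2, -2.3]
grip_width: 0.0076
grasp_force: 50.0
```

```bash
python3 w.py '[.64,0,.35]'
```

```text
28.675 q [-10. -12.  -7. 112.  14.  36.  86.] p [0.659  0.1218 0.3604] heading 4.1 below 44.1 F [-0.3  0.2 -2.3] w 7.6
turn so y=n: S -7.76 -6.57 y.nS -0.21
[.64,0,.35] units [ 1.54 -2.66 -0.32]
```

Emit:
drive_tool:
  moves: [0.5,-0.9,-0.1,0,4,1,-1.8,-0.2,0,4,1.5,-2.6,-0.3,0,4,1.5,-2.6,-0.3,0.3,4,1.5,-2.6,-0.3,1.3,4]

```text
time_s: 29.3
tool_pos: [0.6413, 0.0023, 0.3507]
tool_rot: [-175.2, 45.7, -169.3]
force: [0.5, 0.6, -2.1]
grip_width: 0.0078
grasp_force: 50.0
```

Emit:
drive_tool:
  moves: [0,0,0,1,4,0,0,0,2,4,0,0,0,3,4,0,0,0,4,4,0,0,0,5,4]

```text
time_s: 29.92
tool_pos: [0.6413, 0.0029, 0.3505]
tool_rot: [143.7, 30.3, 128.6]
force: [-0.4, -0.9, -2.4]
grip_width: 0.0074
grasp_force: 50.0
```

Emit:
drive_tool:
  moves: [0,0,0,1,4,0,0,0,2,4,0,0,0,3,4,0,0,0,3.9,4,0,0,0,3.9,4]

```text
time_s: 30.55
tool_pos: [0.6414, 0.0027, 0.3508]
tool_rot: [134.2, 4.4, 98.3]
force: [0.7, 0.3, -3.0]
grip_width: 0.0077
grasp_force: 50.0
```

```bash
python3 w.py 'pt(Sc,S,.106,.15)'  'pt(Sc,S,.106,.04)'
```

```text
30.55 q [ 11. -16. -10. 116. -10.  34.  16.] p [0.6414 0.0027 0.3508] heading 4.1 below 44.1 F [ 0.7  0.3 -3. ] w 7.7
turn so y=n: S 0.08 1.28 y.nS 1.0
pt(Sc,S,.106,.15) units [-3.66 -3.37  1.07]
pt(Sc,S,.106,.04) units [-3.62 -6.12  1.03]
```

Emit:
drive_tool:
  moves: [-1,-0.7,0.1,0,4,-2,-1.5,0.3,0,4,-3,-2.4,0.6,0,4,-3.6,-3.2,0.9,0,4,-3.66,-3.4,1,0.08,4]

```text
time_s: 31.18
tool_pos: [0.5969, -0.1624, 0.2343]
tool_rot: [134.3, 3.7, 97.6]
force: [-0.4, 0.6, -2.7]
grip_width: 0.0073
grasp_force: 50.0
```

```bash
python3 w.py 'pt(Sc,S,.109,.15)'  'pt(Sc,S,.109,.026)'
python3 - <<'E'
from h import *;from g import S,Sc
for n in('scene','top'):
    im,d,P=cloud(n);hsv=cv2.cvtColor(im,cv2.COLOR_RGB2HSV).astype(int);q=P-Sc;up,nn,lat=-q@S[0],q@S[1],q@S[2]
    m=(abs(lat)<.08)&(up>-.03)&(up<.15)&(nn>.1)&(hsv[...,1]>90)&(hsv[...,0]<20)
    print(n,m.sum(),[np.percentile(v[m],[2,50,98]).round(4) for v in(up,lat,nn)])
E
```

```text
31.175 q [  3. -12.  19. 126. -35.  28.  58.] p [ 0.5969 -0.1624  0.2343] heading 4.0 below 44.2 F [-0.4  0.6 -2.7] w 7.3
turn so y=n: S -0.02 1.18 y.nS 1.0
pt(Sc,S,.109,.15) units [ 0.03  0.11 -0.03]
pt(Sc,S,.109,.026) units [ 0.02 -2.99 -0.06]
scene 1508 [array([0.0022, 0.0515, 0.1129]), array([-0.0428, -0.0001,  0.0436]), array([0.1297, 0.14  , 0.1633])]
top 591 [array([0.0026, 0.0304, 0.0962]), array([-0.0393,  0.0118,  0.0479]), array([0.1312, 0.1508, 0.1615])]
```

Emit:
drive_tool:
  moves: [0,-0.8,-0.15,0,4,0,-1.6,-0.2,0,4,0,-2.3,-0.2,0,4,0,-2.8,-0.2,0,4,0,-2.99,-0.2,0,4]

```text
time_s: 31.9
tool_pos: [0.5116, -0.1766, 0.158]
tool_rot: [134.1, 3.8, 97.8]
force: [0.4, 0.5, -1.9]
grip_width: 0.0076
grasp_force: 50.0
```

```bash
python3 w.py 'pt(Sc,S,.114,.020)'  'pt(Sc,S,.114,.016)'
```

```text
31.9 q [  5. -17.  26. 139. -48.  25.  80.] p [ 0.5116 -0.1766  0.158 ] heading 4.1 below 43.9 F [ 0.4  0.5 -1.9] w 7.6
turn so y=n: S 0.0 1.2 y.nS 1.0
pt(Sc,S,.114,.020) units [-0.05 -0.26  0.03]
pt(Sc,S,.114,.016) units [-0.05 -0.36  0.03]
```

Emit:
drive_tool:
  moves: [-0.02,-0.15,0,0,4,-0.05,-0.26,0,0,4,-0.05,-0.3,0,0,4]

```text
time_s: 32.28
tool_pos: [0.5038, -0.1811, 0.1494]
tool_rot: [134.1, 3.7, 97.7]
force: [0.0, 0.0, -2.4]
grip_width: 0.0074
grasp_force: 50.0
```

Emit:
drive_tool:
  moves: [0,-0.06,0,0,4,0,-0.08,0,0,4]

```text
time_s: 32.52
tool_pos: [0.5022, -0.1814, 0.148]
tool_rot: [134.0, 3.7, 97.7]
force: [3.5, 1.5, -0.6]
grip_width: 0.0077
grasp_force: 50.0
```

```bash
python3 w.py 'pt(Sc,S,.114,.020)'  'pt(Sc,S,.114,.016)'
```

```text
32.525 q [  5. -17.  28. 140. -50.  25.  84.] p [ 0.5022 -0.1814  0.148 ] heading 4.1 below 43.9 F [ 3.5  1.5 -0.6] w 7.7
turn so y=n: S -0.01 1.19 y.nS 1.0
pt(Sc,S,.114,.020) units [0.02 0.09 0.03]
pt(Sc,S,.114,.016) units [ 0.02 -0.01  0.03]
```

Emit:
drive_tool:
  moves: [0.01,0,0.08,0,4,0.02,0,0.16,0,4,0.02,0,0.16,0,4]

```text
time_s: 32.9
tool_pos: [0.5068, -0.1809, 0.1433]
tool_rot: [134.0, 3.7, 97.6]
force: [7.0, -0.1, 0.3]
grip_width: 0.0077
grasp_force: 50.0
```

Emit:
drive_tool:
  moves: [0.01,0,0.06,0,4,0.01,0,0.06,0,4]

```text
time_s: 33.15
tool_pos: [0.5083, -0.1803, 0.1417]
tool_rot: [134.0, 3.7, 97.6]
force: [5.7, -0.4, 4.1]
grip_width: 0.0073
grasp_force: 50.0
```

```bash
python3 w.py 'pt(Sc,S,.104,.0165)'
```

```text
33.15 q [  3. -15.  29. 140. -53.  24.  87.] p [ 0.5083 -0.1803  0.1417] heading 4.0 below 43.9 F [ 5.7 -0.4  4.1] w 7.3
turn so y=n: S -0.01 1.19 y.nS 1.0
pt(Sc,S,.104,.0165) units [0.03 0.01 0.06]
```

Keep sliding until the lip pushes back.

Emit:
drive_tool:
  moves: [0.02,0,0.08,0,4,0.02,0,0.08,0,4]

```text
time_s: 33.4
tool_pos: [0.5099, -0.1781, 0.1401]
tool_rot: [133.9, 3.6, 97.8]
force: [-15.5, 3.8, 19.8]
grip_width: 0.0073
grasp_force: 50.0
```

Emit:
drive_tool:
  moves: [0.01,0,0.07,0,4,0.01,0,0.07,0,4]

```text
time_s: 33.65
tool_pos: [0.5117, -0.1772, 0.1394]
tool_rot: [133.8, 3.5, 97.8]
force: [-36.1, 7.2, 37.3]
grip_width: 0.0078
grasp_force: 50.1
```

```bash
python3 w.py 'pt(Sc,S,.104,.0165)'
python3 - <<'E'
from h import *;from g import S,Sc
for n in('scene','top'):
    im,d,P=cloud(n);hsv=cv2.cvtColor(im,cv2.COLOR_RGB2HSV).astype(int);q=P-Sc;up,nn,lat=-q@S[0],q@S[1],q@S[2]
    m=(abs(lat)<.08)&(up>-.03)&(up<.15)&(nn>.0)&(nn<.06)&(hsv[...,1]>90)&(hsv[...,0]<20)
    print(n,m.sum(),[np.percentile(v[m],[2,50,98]).round(4) for v in(up,lat,nn)])
E
```

```text
33.65 q [  2. -15.  30. 140. -55.  24.  88.] p [ 0.5117 -0.1772  0.1394] heading 4.5 below 43.7 F [-36.1   7.2  37.3] w 7.8
turn so y=n: S -0.01 1.18 y.nS 1.0
pt(Sc,S,.104,.0165) units [-0.04 -0.02 -0.05]
scene 1215 [array([-0.0019,  0.05  ,  0.1073]), array([-0.0413,  0.0018,  0.0449]), array([0.0013, 0.0113, 0.0366])]
top 669 [array([-0.0008,  0.0419,  0.0908]), array([-0.0402,  0.0057,  0.0481]), array([0.002 , 0.0197, 0.0337])]
```

Emit:
drive_tool:
  moves: [0,0,-0.08,0,4,0,0,-0.1,0,20,0,0,-0.1,0,35,0,0,-0.1,0,50,0,0,-0.1,0,50]
  squeeze: 10

```text
time_s: 34.38
tool_pos: [0.5082, -0.1783, 0.1382]
tool_rot: [134.2, 3.7, 97.7]
force: [-0.8, 0.8, 0.8]
grip_width: 0.0403
grasp_force: 0.0
```

Emit:
drive_tool:
  moves: [0,0,0,0,50,0,0,0,0,50,0,0,0,0,50]

```text
time_s: 34.75
tool_pos: [0.5087, -0.1784, 0.1391]
tool_rot: [134.1, 3.7, 97.7]
force: [-0.9, 0.5, -0.6]
grip_width: 0.05
grasp_force: 0.0
```

```bash
python3 w.py 'pt(Sc,S,.108,.0165)' 'pt(Sc,S,.112,.0165,-.045)'
python3 - <<'E'
from h import *;from g import S,Sc
for n in('scene','top'):
    im,d,P=cloud(n);hsv=cv2.cvtColor(im,cv2.COLOR_RGB2HSV).astype(int);q=P-Sc;up,nn,lat=-q@S[0],q@S[1],q@S[2]
    m=(abs(lat)<.08)&(up>-.03)&(up<.15)&(nn>.0)&(nn<.06)&(hsv[...,1]>90)&(hsv[...,0]<20)
    print(n,m.sum(),[np.percentile(v[m],[2,50,98]).round(4) for v in(up,lat,nn)])
E
```

```text
34.75 q [  4. -15.  28. 140. -54.  24.  87.] p [ 0.5087 -0.1784  0.1391] heading 4.1 below 44.0 F [-0.9  0.5 -0.6] w 50.0
turn so y=n: S -0.01 1.19 y.nS 1.0
pt(Sc,S,.108,.0165) units [-0.03  0.04 -0.1 ]
pt(Sc,S,.112,.0165,-.045) units [-1.16  0.04 -0.09]
scene 1218 [array([-0.0018,  0.0517,  0.1077]), array([-0.0413,  0.0018,  0.045 ]), array([0.001 , 0.0109, 0.0364])]
top 677 [array([-0.0006,  0.0434,  0.0913]), array([-0.04  ,  0.0053,  0.0481]), array([0.0019, 0.0197, 0.0336])]
```

Emit:
drive_tool:
  moves: [0,0.04,-0.05,0,50,-0.4,0.04,-0.08,0,50,-0.8,0.04,-0.08,0,50,-1.2,0.04,-0.08,0,50,-1.3,0.04,-0.08,0,50]

```text
time_s: 35.48
tool_pos: [0.5145, -0.2309, 0.1461]
tool_rot: [134.1, 3.7, 97.6]
force: [0.7, 0.7, 0.5]
grip_width: 0.0502
grasp_force: 0.0
```

Emit:
drive_tool:
  moves: [0,0.8,0,0,50,0,1.8,0,0,50,0,2.8,-0.3,0,50,0,3.8,-1,0,50,0,4.8,-2,0,50]

```text
time_s: 36.1
tool_pos: [0.588, -0.2056, 0.3389]
tool_rot: [134.3, 3.6, 97.8]
force: [0.6, -0.3, 0.1]
grip_width: 0.0499
grasp_force: 0.0
```

```bash
python3 w.py
python3 - <<'E'
import rect as r;from h import *;from g import S,Sc,T,Tc
z=np.load("scene0.npz")
for n in('scene','top'):
    r.CAM=cam(n);im,d,P=cloud(n);hsv=cv2.cvtColor(im,cv2.COLOR_RGB2HSV).astype(int);q=P-Sc;up,nn,lat=-q@S[0],q@S[1],q@S[2]
    m=(abs(lat)<.08)&(up>-.03)&(up<.15)&(nn>.0)&(nn<.06)&(hsv[...,1]>90)&(hsv[...,0]<20)
    print(n,m.sum(),[np.percentile(v[m],[2,50,98]).round(4) for v in(up,lat,nn)])
    top=m&(nn>.026)&(up>0)&(up<.09)
    c,nr,a,b=r.plane(P[top]);print('rack rim plane',nr.round(3),np.degrees(np.arccos(abs(nr@S[1]))).round(1),a,b)
    q=P-Tc;up,nn,lat=-q@T[0],q@T[1],q@T[2]
    k=(abs(lat)<.06)&(up>-.005)&(up<.1)&(nn>.027)&(nn<.036)
    e=cv2.erode(k.astype(np.uint8),np.ones((2,2)));kk,l,st,cc=cv2.connectedComponentsWithStats(e)
    for i in range(1,kk):
        if st[i,4]>6:
            p=l==i;print('cup blob',st[i,4],'up',np.percentile(up[p],[5,50,95]).round(3),'lat',np.percentile(lat[p],[5,50,95]).round(3),'n',np.median(nn[p]).round(4))
    tall=(abs(lat)<.06)&(up>-.005)&(up<.1)&(nn>.036)&(nn<.1);print('tall',tall.sum())
    z=np.load(n+"0.npz");
    dd=(abs(z['P'][...,2]-P[...,2])>.015)&(P[...,0]>.35)&(P[...,0]<.85)&(abs(P[...,1])<.46);kk,l,st,cc=cv2.connectedComponentsWithStats(dd.astype(np.uint8))
    for i in range(1,kk):
        if st[i,4]>15: print('changed',st[i],np.median(P[l==i],0).round(3))
E
```

```text
36.1 q [ 10. -15.  18. 116. -29.  42.  53.] p [ 0.588  -0.2056  0.3389] heading 4.2 below 44.2 F [ 0.6 -0.3  0.1] w 49.9
turn so y=n: S -0.01 1.19 y.nS 1.0
scene 1214 [array([-0.0019,  0.0511,  0.1115]), array([-0.0413,  0.0017,  0.0451]), array([0.0009, 0.0099, 0.036 ])]
rack rim plane [0.707 0.114 0.698] 1.8 166 255
cup blob 61 up [0.039 0.049 0.058] lat [-0.029 -0.02  -0.008] n 0.0305
cup blob 65 up [0.037 0.046 0.057] lat [0.016 0.027 0.036] n 0.0318
cup blob 57 up [0.004 0.014 0.024] lat [-0.026 -0.016 -0.005] n 0.0306
cup blob 67 up [0.004 0.014 0.025] lat [0.016 0.025 0.036] n 0.0316
tall 13
changed [ 187    0   54  109 3432] [ 0.505 -0.2    0.458]
changed [217 170  13  13 130] [ 0.531 -0.199  0.106]
changed [232 171  14  13 126] [ 0.524 -0.157  0.106]
changed [207 172   7  29  95] [ 0.546 -0.229  0.074]
changed [215 185  14  13 144] [ 0.562 -0.194  0.076]
changed [230 186  14  13 134] [ 0.554 -0.15   0.074]
changed [342 189  42  28 712] [0.557 0.181 0.115]
changed [339 214  13  13 106] [0.614 0.157 0.088]
changed [357 218  11  12 100] [0.618 0.198 0.088]
top 954 [array([-0.0008,  0.0475,  0.1207]), array([-0.0397,  0.0045,  0.048 ]), array([0.0018, 0.0195, 0.033 ])]
rack rim plane [0.69  0.13  0.712] 0.7 163 200
cup blob 25 up [0.013 0.024 0.032] lat [0.015 0.024 0.033] n 0.0301
cup blob 21 up [0.013 0.024 0.032] lat [-0.027 -0.017 -0.007] n 0.0297
cup blob 16 up [0.048 0.058 0.063] lat [0.015 0.025 0.03 ] n 0.0295
cup blob 9 up [0.052 0.06  0.065] lat [-0.018 -0.014 -0.011] n 0.0292
cup blob 8 up [0.052 0.058 0.066] lat [-0.032 -0.03  -0.025] n 0.0293
tall 0
changed [ 316  191  103  118 4954] [ 0.471 -0.2    0.495]
changed [192 210  39  30 677] [0.571 0.185 0.11 ]
```

```bash
python3 -c "
from cell import env
print(env.sign_off())"
```

```text
the job is handed in; nothing more can be done
None
```

The job is handed in at about 36 s of the 61 s limit. My camera measurements show the four cups standing bottom-up on the lid in the tray and the empty rack flat against the stand's lip; `sign_off` gave no verdict. I viewed 11 pictures, one over the limit of 10, and early on the gripper pushed against something near its start pose at about 66 N.

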